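Change over the seal-engraving machine

TASK

Change the engraving machine over to the next job: slide its head out of the way to its parked end, turn the red clamp knob back past its click to open the vise, and stand the finished copper seals upright in the wooden tray. Load every brass blank upright and flat on the bed between the vise jaws, and tighten the knob until it clicks home. Then slide the head back over one of the clamped blanks, press its sprung spindle down until the foot rests on that blank for about a second to check the height, let it spring back up, and leave everything else on the bench where it is.

Things in the scene. Friction and masses are not known exactly. Their poses are not given: they have to be found in the camera images.
- engraver: Small engraving machine fixed to the bench: dark grey base 230 x 300 x 15 mm, origin under its centre, x away from the robot (within 0.15 rad), y along vise jaws and rails, z up. In its frame: low vise about (0, 50) mm, red clamp knob at (-75, 50), two rails along y at x = +92 mm (48 and 84 mm high) between end posts at y = +-144 mm, 100 mm high.
- vise_row (a point): Middle of the vise bed, at (0, 50, 30) mm in the engraver's frame, on the line where clamped dies stand; axes as the engraver's. Jaws: 120 mm long in y (+-60 mm of this point), 14 mm thick, 9 mm high above the bed. The far jaw is fixed, its face at x = +12.5 mm.
- jaw (a joint): Near vise jaw, moved only by the knob, m: 0 = its face at x = -12.5 mm from vise_row (25 mm gap, dies clamped with some 20 N); grows as it backs towards the robot, to 0.008 with the knob fully open (33 mm gap). Closing, it pushes the dies against the far jaw.
- knob (a joint): Vise knob, vertical axis, rad. -0.06 to 0.06 = clicked home, clamped; grows counter-clockwise seen from above to a stop at 1.3 = fully open. A sprung ball plunger makes the click: crest near 0.25; below it the knob snaps home, just above it it is pushed out to 0.5; from 0.5 to 1.3 it turns freely and stays where left. About 0.15 N m takes it past the click either way (clockwise tightens).
- knob_grip (a point): Point on the knob's axis, 66 mm above the bench, in its red wing bar: 48 mm long, 12 mm thick, from 46.5 to 72.5 mm high, over a black hub 46 mm across. The point's y axis runs along the bar and turns with the knob; locked, the bar lies along the engraver's y.
- head (a joint): Engraving head on its rails, m: 0 = parked at the engraver's -y end, grows to +y, stop at 0.200; 0.160 puts the spindle over vise_row. Spindle axis at x = 0 in the engraver's frame, y = -110 mm + this. Stays where left (2 N to move). Arm 56 mm wide in y, x from -26 to +112 mm, 106 to 142 mm high; spindle housing 40 mm across, down to 88 mm. Starts over the vise.
- head_grip (a point): Point in the blue grip fin on top of the head, 165 mm above the bench. The fin is 42 mm long along x, 14 mm thick along y, from 142 to 176 mm high, 58 mm behind the spindle axis (towards +x). Axes as the engraver's.
- spindle (a joint): Sprung spindle through the head, m: 0 = up at rest, grows downward to 0.034. A spring lifts it back (about 2.5 N to start it down, 5 N at 20 mm). Reads 0.020 when its foot rests on a die seated on the vise bed.
- spindle_foot (a point): Centre of the flat 8 mm round foot at the spindle's lower end, 74 mm above the bench at rest.
- spindle_cap (a point): Centre of the top of the spindle's round cap (black band, 28 mm across), 182 mm above the bench at rest: press down here.
- stock_mat: Dark rubber mat 150 x 150 x 2 mm fixed on the bench on one side of the engraver (either side); the brass blanks start on it. Origin at the centre of its underside.
- tray: Wooden open tray for finished seals, 130 x 130 x 24 mm outside, walls and floor 5 mm thick, fixed on the bench on the other side of the engraver. Origin at the centre of its underside.
- blank1: Plain brass seal blank to be loaded, an upright cylinder 25 mm across and 24 mm tall, about 0.1 kg. Origin at the centre of its underside, z along its axis. Two or three of the three are present.
- blank2: Plain brass seal blank to be loaded, an upright cylinder 25 mm across and 24 mm tall, about 0.1 kg. Origin at the centre of its underside, z along its axis. Two or three of the three are present.
- blank3: Plain brass seal blank to be loaded, an upright cylinder 25 mm across and 24 mm tall, about 0.1 kg. Origin at the centre of its underside, z along its axis. Two or three of the three are present.
- seal1: Finished copper seal with a dark engraved star on top, an upright cylinder 25 mm across and 24 mm tall, about 0.1 kg; starts clamped in the vise. Origin at the centre of its underside, z along its axis. One or two of the two are present.
- seal2: Finished copper seal with a dark engraved star on top, an upright cylinder 25 mm across and 24 mm tall, about 0.1 kg; starts clamped in the vise. Origin at the centre of its underside, z along its axis. One or two of the two are present.
- pliers: Bystander: blue-handled pliers lying on the bench, 140 mm long, 12 mm high. Origin below the pivot. Leave alone.
- loupe: Bystander: black eye loupe standing on the bench, 32 mm across, 36 mm high, origin underneath. Leave alone.
- paste: Bystander: small jar of polishing paste with a green cap, 56 mm across, 55 mm high, origin underneath. Leave alone.
Mind the look-alikes: they are no part of the job. Of the things like the tray, leave any that is blue; of the rest the smaller one is meant.

How it is judged:
On the way, in this order (a step that is already met when the one before it is completed fails the run):
1. the head is parked, the knob is turned back past its click and the vise is open (value of joint knob above 0.9 rad and value of joint head below 0.02 m), for 0.2 s.
2. the finished seals stand in the tray, every blank sits between the jaws, and the knob has clicked home (value of joint knob below 0.12 rad and x of seal1 in the frame of tray between -0.055 and 0.055 m and y of seal1 in the frame of tray between -0.055 and 0.055 m and z of seal1 in the frame of tray between 0.002 and 0.009 m and angle between each of seal1, seal2, blank1, blank2, blank3's own z axis and vertical below 0.1 rad and x of seal2 in the frame of tray between -0.055 and 0.055 m and y of seal2 in the frame of tray between -0.055 and 0.055 m and z of seal2 in the frame of tray between 0.002 and 0.009 m and x of blank1 in the frame of vise_row between -0.004 and 0.004 m and y of blank1 in the frame of vise_row between -0.055 and 0.055 m and z of blank1 in the frame of vise_row between -0.003 and 0.003 m and x of blank2 in the frame of vise_row between -0.004 and 0.004 m and y of blank2 in the frame of vise_row between -0.055 and 0.055 m and z of blank2 in the frame of vise_row between -0.003 and 0.003 m and x of blank3 in the frame of vise_row between -0.004 and 0.004 m and y of blank3 in the frame of vise_row between -0.055 and 0.055 m and z of blank3 in the frame of vise_row between -0.003 and 0.003 m), for 0.3 s.
3. the spindle's foot rests on a clamped blank and reads its height ((horizontal distance between spindle_foot and blank1 below 0.012 m or horizontal distance between spindle_foot and blank2 below 0.012 m or horizontal distance between spindle_foot and blank3 below 0.012 m) and value of joint knob below 0.12 rad and value of joint spindle between 0.0193 and 0.0225 m), for 0.5 s.
At the end, for the whole second after the job is handed in: Knob under 0.12 rad; every blank upright (0.1 rad) on the vise bed (3 mm), within 4 mm of the jaw line and 55 mm of the vise middle; every seal upright on the tray floor; head foot within 12 mm of a blank axis, spindle back up (under 3 mm); all at rest (all of step 2 and (horizontal distance between spindle_foot and blank1 below 0.012 m or horizontal distance between spindle_foot and blank2 below 0.012 m or horizontal distance between spindle_foot and blank3 below 0.012 m) and value of joint spindle below 0.003 m and linear speed of each of blank1, blank2, blank3, seal1, seal2 below 0.02 m/s); the robot touches nothing.
It fails at once if the pliers is moved more than 3 cm (distance of pliers from where it was at the start of the episode above 0.03 m).
It fails at once if the loupe is moved more than 3 cm (distance of loupe from where it was at the start of the episode above 0.03 m).
It fails at once if the paste is moved more than 3 cm (distance of paste from where it was at the start of the episode above 0.03 m).
Of blank1, blank2, blank3 only 2 to 3 are there at a start; the rules pass over those that are not, and their reading is None.
Of seal1, seal2 only 1 to 2 are there at a start; the rules pass over those that are not, and their reading is None.
At some moment in a run one of blank1, blank2, blank3 may be knocked a few centimetres aside while the robot is not near it.
Once in a run the grip may slacken for a moment while it holds something.
It also fails if it takes over 210 s, if anything falls off the work surface, if the arm or the gripper's body presses on something with over 40 N, if the wrist force passes 120 N, or if a joint passes its speed limit or range.

ROBOT

A 6-joint arm with a two-finger parallel gripper is mounted at the origin on the work surface. World frame = base frame: x ahead of the robot, y to its left, z up, the work surface at z = 0. Lengths are in m, angles in rad, forces in N, time in s.
With the tool pointing down it reaches from about 0.325 to 0.9 m from the base axis. Payload 6.1 kg.
Tool frame: the origin (TCP) lies at the very end of the fingers, on their centre line; the grasp point (between the pads) lies 19 mm behind it; z points along the fingers, y is the line along which they close (so a half turn about z gives the same grasp; the last joint's range is limited). The gripper opens to 87 mm and grips with 3 to 60 N. Pads are 19 mm wide; open, the fingers measure 117 mm over their backs; the gripper's body (75 mm by 190 mm) begins 51 mm behind the grasp point.
Start: joints at [-1.41, 0.22, 1.526, -0, 1.395, -0.126], TCP at [0.177, -0.599, 0.223] pointing down, gripper open.
Joint ranges: [-2.98, 2.98], [-0.91, 2.08], [0.09, 2.57], [-1.24, 4.39], [0.2, 2.65], [-2.68, 2.68]. Speed limits (rad/s): [2.57, 2.57, 3.01, 3.14, 3.14, 3.14].

INTERFACE

Orientations are given as a unit quaternion [x, y, z, w].
In Python, from cell import status, camera, get_calibration, robot gives the robot as it stands.
- The arm moves only by the shell command python3 -m creep 'ROWS' [OPENING]. ROWS is JSON, a list of rows, each a list of 6 numbers: the shift along the tool's x, y, z normalised to -1 to 1, where 1 is 500 mm, then the turn, a rotation vector about the tool's x, y, z normalised to -1 to 1, where 1 is 180 degrees. In form: [[tx, ty, tz, wx, wy, wz], ...]. A call has 1 to 12 rows; each row is the pose to reach, as a shift and turn from the pose commanded when the call began, along the tool's axes at that moment, turning the shorter way round; what a row does not reach only later rows make up. A row lasts 1/12 s, in which the tool goes at most 41.7 mm and 7.16 degrees, less where a joint would pass 70% of its speed; a pose out of reach is approached as far as the arm can. A call with a number of a shift or a turn outside -1 to 1 is refused whole. A call with a gripper value outside its range is refused whole. OPENING is the closure, from -1 (fully open) to 1 (shut), set as the call begins (- or left out, the last holds). The fingers move at their own pace and stop on an object; the grip force is fixed at half the most. Time passes only in rows, so rows that repeat a pose let the fingers close. It gives the time, the measured TCP pose, the force, the opening and the grip force at its end, in the units of the state.
- status.observe(): the state, without advancing time (a new reading comes with each control period).
- camera(name): name is "scene" or "top" or "wrist"; returns the picture (480x640x3 uint8, red, green, blue); there is no depth.
- get_calibration(name): a dict with "vertical_fov" (degrees; the focal length in pixels is half the picture's height over the tangent of half this angle, whatever the lens; pixels are square), "cx", "cy" (the principal point, pixels), "R" (3x3) and "t" (3): a world point X has camera coordinates R X + t. Camera axes: x right, y down, z forward; pixel columns grow to the right and rows downward; lengths in m; the calibration is good to about 2 mm. A picture is of the moment at which its call begins: read the wrist's pose just before it. get_calibration takes no time and is no camera call; for the wrist camera it gives the pose at the moment of the call.
- robot.close_job(): hands the job in; it is judged then, once.
The state is a dict: "clock": time; "joints": joint angles; "dq": joint speeds; "tau": joint torques, N m; "ee_pos": TCP position; "orientation": TCP orientation; "ft_force": force on the tool from outside, world axes, zero at the start; "wrist_torque": the same for the moment, N m; "gripper_width": opening from 0.0 (shut) to 1.0 (fully open); "finger_force": force on a finger pad.
Only numpy, scipy, OpenCV 4.12 (cv2) and the standard library are available. Lean on these libraries where they do the work, as an engineer would, in place of code of your own. Each camera call takes 0.05 s, during which the arm holds its last target. There are 200 camera calls.

## Working session

There is one attempt and no reset: what is moved stays moved. The work goes in short steps, Python scripts to look and compute and a shell command to move; the robot and the scene stay as the last step left them, time stands still between calls to the robot, and variables do not carry over. Pictures are saved under pics/ and viewed, at most 14 in all, crops included, and the job is handed in when it is done.

```bash
ls; mkdir -p pics
python3 - <<'E'
from cell import status,camera,get_calibration
import cv2
print(status.observe())
for n in("scene","top"):
    cv2.imwrite(f"pics/{n}0.png",camera(n)[:,:,::-1]); c=get_calibration(n); print(n,c)
E
```

```text
pics
{'clock': 0.0, 'joints': array([-1.41011438e+00,  2.21193575e-01,  1.52762326e+00,  4.03741040e-05,
        1.39469116e+00, -1.26107639e-01]), 'dq': array([-0.00121316,  0.00075638, -0.0006664 ,  0.00045121, -0.00121886,
       -0.0005833 ]), 'tau': array([-1.68831262e-03, -4.94611752e+01, -3.87390268e+01,  6.98579242e-02,
        5.73883939e-02, -1.41172218e-04]), 'ee_pos': array([ 0.17670147, -0.59885501,  0.22145099]), 'orientation': array([ 9.89736626e-01,  1.42900296e-01,  3.31390141e-06, -9.57870426e-04]), 'ft_force': array([ 0.52914551,  0.17013234, -0.45622822]), 'wrist_torque': array([-0.00636014, -0.03466125,  0.04241449]), 'finger_force': 0.0, 'gripper_width': 1.0019380677611982}
scene {'vertical_fov': 42.74301493396942, 'cx': 324.0333613016008, 'cy': 238.66803107518516, 'R': array([[-0.6844407 ,  0.72877111, -0.02082289],
       [ 0.4614358 ,  0.41090103, -0.7862807 ],
       [-0.56446251, -0.54777094, -0.61751847]]), 't': array([ 0.4381109 , -0.09761591,  1.65477731])}
top {'vertical_fov': 43.82839651577248, 'cx': 312.3428159441131, 'cy': 237.95508328078407, 'R': array([[-0.0134396 , -0.99979947,  0.01484582],
       [-0.98218982,  0.01041722, -0.18760234],
       [ 0.18741007, -0.01710271, -0.98213286]]), 't': array([-0.11519537,  0.54230266,  1.34252408])}
```

View pics/top0.png

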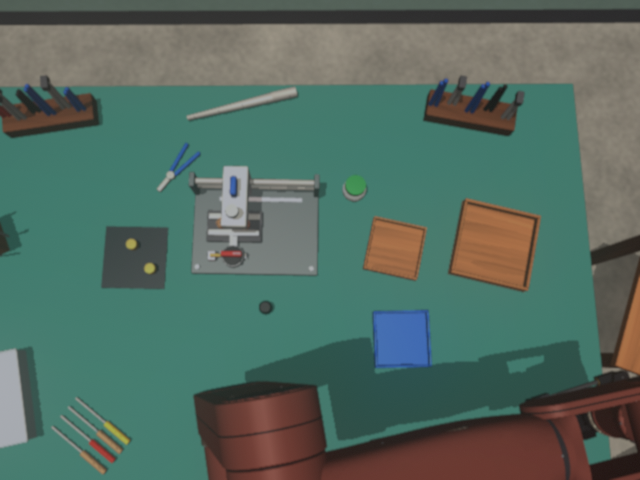

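View pics/scene0.png

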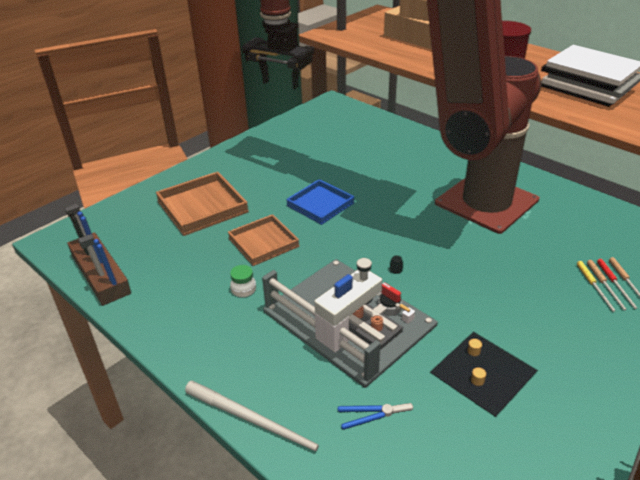

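Candidates for the tray, in the top picture: small wooden tray (395,248), large wooden tray (496,244) and blue tray (401,338). I choose the small wooden one. The blanks on the mat are at (131,244) and (150,268). The seals are under the head at about (232,222). The bystanders are the pliers (178,168), paste jar (355,187) and loupe (265,307).

```bash
cat > h.py <<'E'
import numpy as np,cv2
from cell import status,camera,get_calibration
from scipy.spatial.transform import Rotation as Ro
def ray(cal,u,v):
    f=240/np.tan(np.radians(cal["vertical_fov"]/2)); R=np.array(cal["R"]);t=np.array(cal["t"])
    d=R.T@np.array([(u-cal["cx"])/f,(v-cal["cy"])/f,1]); return -R.T@t,d/np.linalg.norm(d)
def plane(cal,u,v,z):
    o,d=ray(cal,u,v); return o+d*(z-o[2])/d[2]
def proj(cal,X):
    f=240/np.tan(np.radians(cal["vertical_fov"]/2)); c=np.array(cal["R"])@X+np.array(cal["t"])
    return np.array([f*c[0]/c[2]+cal["cx"],f*c[1]/c[2]+cal["cy"]])
def blobs(img,lo,hi,amin=15):
    m=cv2.inRange(cv2.cvtColor(img,cv2.COLOR_RGB2HSV),np.array(lo),np.array(hi))
    n,l,s,c=cv2.connectedComponentsWithStats(m)
    return [(int(s[i,4]),c[i].round(1),(l==i).astype(np.uint8)) for i in range(1,n) if s[i,4]>=amin]
def go(p,yaw):
    "units to type for a tool-down pose at p, tool y axis at angle yaw from world y (mod pi)"
    s=status.observe(); R=Ro.from_quat(s["orientation"])
    best=None
    for k in(0,np.pi):
        T=Ro.from_matrix(np.c_[[-np.sin(yaw+k+np.pi/2),np.cos(yaw+k+np.pi/2),0],[np.cos(yaw+k+np.pi/2),np.sin(yaw+k+np.pi/2),0],[0,0,-1]])
        w=(R.inv()*T).as_rotvec()
        if best is None or np.linalg.norm(w)<np.linalg.norm(best): best=w
    d=R.inv().apply(np.array(p)-s["ee_pos"])
    return np.r_[d/.5,best/np.pi].round(4)
E
python3 - <<'E'
from h import *
img=cv2.imread("pics/top0.png")[:,:,::-1].copy(); c=get_calibration("top")
for nm,lo,hi,z in(("brass",(20,110,90),(32,255,255),.026),("red",(0,150,80),(6,255,255),.0725),("blue",(105,150,60),(125,255,255),.176),("wood",(5,90,60),(16,220,255),.024)):
    for a,ct,m in blobs(img,lo,hi):
        if ct[1]<400:
            r=cv2.minAreaRect(cv2.findNonZero(m)); print(nm,a,ct,plane(c,*ct,z).round(4), [plane(c,*p,z)[:2].round(3).tolist() for p in cv2.boxPoints(r)])
for u,v in((193,275),(317,275),(196,267),(311,268)): print(u,v,plane(c,u,v,.015).round(4))
im=np.hstack([cv2.resize(img[150:290,170:340],None,fx=3,fy=3,interpolation=2),cv2.resize(img[210:295,360:430],None,fx=3,fy=3,interpolation=2)[:420] if 0 else cv2.resize(img[150:290,90:180][:, :90],None,fx=3,fy=3,interpolation=2)])
cv2.imwrite("pics/c1.png",im[:,:,::-1])
E
```

```text
brass 78 [131.2 243.7] [0.5366 0.3069 0.026 ] [[0.548, 0.317], [0.548, 0.296], [0.526, 0.295], [0.526, 0.316]]
brass 77 [149.5 267.9] [0.4783 0.2615 0.026 ] [[0.488, 0.272], [0.487, 0.251], [0.468, 0.251], [0.469, 0.272]]
red 28 [226.2 253. ] [0.5041 0.0761 0.0725] [[0.502, 0.086], [0.506, 0.086], [0.506, 0.065], [0.502, 0.065]]
blue 22 [442.7  82.7] [ 0.869  -0.4171  0.176 ] [[0.866, -0.409], [0.879, -0.422], [0.874, -0.426], [0.861, -0.413]]
blue 28 [484.4  85.8] [ 0.861  -0.5106  0.176 ] [[0.861, -0.501], [0.869, -0.519], [0.861, -0.521], [0.853, -0.503]]
blue 95 [178.8 156.6] [0.7005 0.1686 0.176 ] [[0.673, 0.187], [0.732, 0.155], [0.728, 0.15], [0.669, 0.182]]
blue 101 [186.9 163.1] [0.6856 0.1507 0.176 ] [[0.665, 0.177], [0.712, 0.128], [0.707, 0.124], [0.66, 0.173]]
blue 68 [233.  185.6] [0.6341 0.0502 0.176 ] [[0.651, 0.055], [0.651, 0.046], [0.618, 0.046], [0.618, 0.054]]
blue 3069 [401.4 338.5] [ 0.304  -0.3006  0.176 ] [[0.361, -0.243], [0.362, -0.361], [0.248, -0.358], [0.247, -0.242]]
wood 23 [430.5  94.1] [ 0.9105 -0.4236  0.024 ] [[0.9, -0.413], [0.922, -0.427], [0.919
[... 365 characters left out ...]
d 1223 [ 44.1 118.6] [0.8526 0.5346 0.024 ] [[0.884, 0.645], [0.917, 0.426], [0.85, 0.414], [0.818, 0.631]]
wood 6079 [495.  244.5] [ 0.5257 -0.5589  0.024 ] [[0.46, -0.439], [0.642, -0.491], [0.593, -0.684], [0.413, -0.626]]
wood 2872 [394.7 247.9] [ 0.52   -0.3182  0.024 ] [[0.472, -0.24], [0.598, -0.271], [0.569, -0.398], [0.443, -0.365]]
wood 17 [218.2 222.7] [0.5858 0.1025 0.024 ] [[0.592, 0.105], [0.592, 0.101], [0.578, 0.1], [0.578, 0.105]]
wood 1577 [630.1 334.2] [ 0.3098 -0.8604  0.024 ] [[0.456, -0.839], [0.456, -0.898], [0.217, -0.871], [0.218, -0.812]]
193 275 [0.4617 0.1612 0.015 ]
317 275 [ 0.4584 -0.1322  0.015 ]
196 267 [0.4808 0.1546 0.015 ]
311 268 [ 0.4753 -0.1182  0.015 ]
```

View pics/c1.png

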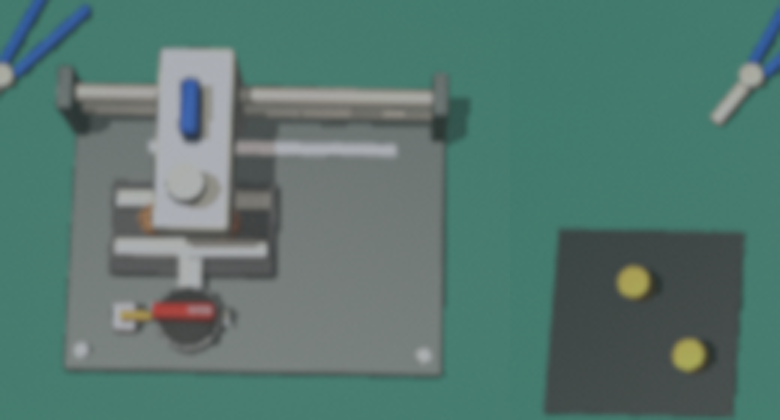

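The crop shows the near edge of the machine running from (193,273) to (317,275), so its yaw is about -0.02. One copper seal shows on each side of the head, and two brass blanks sit on the mat. The small wooden tray is centred near (0.52,-0.318).

```bash
python3 -c "
from h import *
print(go((.56,.04,.36),-.02))"
```

```text
[ 1.0968e+00 -1.0092e+00 -2.7490e-01 -6.0000e-04  0.0000e+00  9.7700e-02]
```

```bash
R1='[[0.55,-0.5,-0.2748,0,0,0],[0.55,-0.5,-0.2748,0,0,0],[0.55,-0.5,-0.2748,0,0,0],[0.55,-0.5,-0.2748,0,0,0],[0.55,-0.5,-0.2748,0,0,0],[0.55,-0.5,-0.2748,0,0,0],[0.55,-0.5,-0.2748,0,0,0],[0.55,-0.5,-0.2748,0,0,0],[0.55,-0.5,-0.2748,0,0,0],[0.55,-0.5,-0.2748,0,0,0]]'
python3 -m creep '[[0.55,-0.5,-0.27,0,0,0],[0.55,-0.5,-0.27,0,0,0],[0.55,-0.5,-0.27,0,0,0],[0.55,-0.5,-0.27,0,0,0],[0.55,-0.5,-0.27,0,0,0],[0.55,-0.5,-0.27,0,0,0],[0.55,-0.5,-0.27,0,0,0],[0.55,-0.5,-0.27,0,0,0],[0.55,-0.5,-0.27,0,0,0],[0.55,-0.5,-0.27,0,0,0],[0.55,-0.5,-0.27,0,0,0],[0.55,-0.5,-0.27,0,0,0]]'
python3 -m creep '[[0.547,-0.509,0,0,0,0.0977],[0.547,-0.509,0,0,0,0.0977],[0.547,-0.509,0,0,0,0.0977],[0.547,-0.509,0,0,0,0.0977],[0.547,-0.509,0,0,0,0.0977],[0.547,-0.509,0,0,0,0.0977],[0.547,-0.509,0,0,0,0.0977],[0.547,-0.509,0,0,0,0.0977],[0.547,-0.509,0,0,0,0.0977],[0.547,-0.509,0,0,0,0.0977],[0.547,-0.509,0,0,0,0.0977],[0.547,-0.509,0,0,0,0.0977]]'
python3 -m creep '[[0,0,0,0,0,0],[0,0,0,0,0,0],[0,0,0,0,0,0]]'
python3 - <<'E'
from h import *
c=get_calibration("wrist"); im=camera("wrist"); import pickle; pickle.dump((im,c),open("w1.pkl","wb"))
cv2.imwrite("pics/w1.png",im[:,:,::-1]); print(c); print(go((.6355,.05,.15),-.02), status.observe()["ee_pos"])
E
```

```text
clock: 1.1
ee_pos: [0.3703, -0.2812, 0.3578]
orientation: [0.99, 0.144, 0.0, 0.001]
ft_force: [0.3, -0.2, -1.0]
gripper_width: 0.996
finger_force: 0.0
clock: 2.1
ee_pos: [0.5599, 0.0384, 0.3561]
orientation: [1.0, -0.01, -0.001, 0.0]
ft_force: [-0.7, 0.2, 0.2]
gripper_width: 0.998
finger_force: 0.0
clock: 2.35
ee_pos: [0.5599, 0.0379, 0.3578]
orientation: [1.0, -0.011, 0.0, 0.0]
ft_force: [0.0, 0.1, -0.0]
gripper_width: 1.0
finger_force: 0.0
{'vertical_fov': 71.60025781231627, 'cx': 321.44860207622133, 'cy': 240.62018176443286, 'R': array([[-2.18518583e-02, -9.99761028e-01,  6.18440187e-04],
       [-9.55803370e-01,  2.10724735e-02,  2.93250523e-01],
       [-2.93193476e-01,  5.81696166e-03, -9.56035433e-01]]), 't': array([0.04922969, 0.4583835 , 0.68436628])}
[ 1.504e-01 -2.720e-02  4.158e-01  1.000e-04 -2.000e-04 -7.000e-04] [0.55991216 0.03813609 0.35784913]
```

View pics/w1.png

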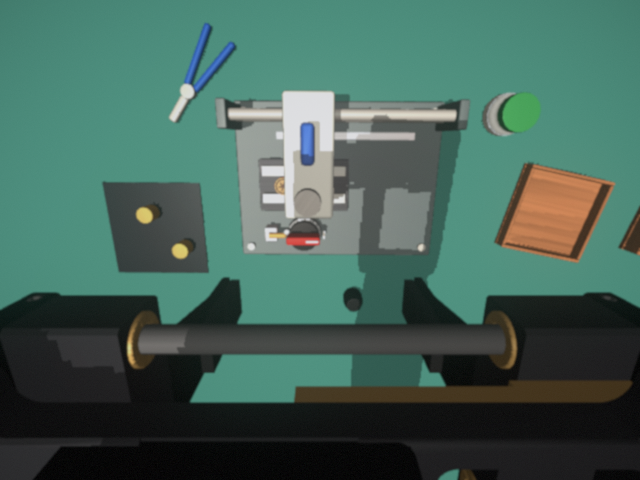

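The wrist picture shows the fin at (307,143), the red knob at (303,240), the base screws at (251,246) and (421,247), the blanks at (147,214) and (181,250), and the small tray at (556,212).

Run:
```python
from h import *; import pickle
im,c=pickle.load(open("w1.pkl","rb"))
for nm,lo,hi,z in(("brass",(20,110,90),(32,255,255),.026),("red",(0,150,80),(6,255,255),.0725),("blue",(105,150,60),(125,255,255),.176),("wood",(5,90,60),(16,220,255),.024)):
    for a,ct,m in blobs(im,lo,hi,40):
        if ct[1]<300:
            r=cv2.minAreaRect(cv2.findNonZero(m)); print(nm,a,ct,plane(c,*ct,z).round(4), [plane(c,*p,z)[:2].round(3).tolist() for p in cv2.boxPoints(r)])
for u,v,z in((245,254,.015),(432,254,.015),(251,246,.015),(421,247,.015),(222,100,.1),(464,101,.1),(307,203,.182)): print(u,v,plane(c,u,v,z).round(4))
```

```text
brass 219 [144.4 214.7] [0.5354 0.3059 0.026 ] [[0.537, 0.323], [0.553, 0.304], [0.534, 0.289], [0.518, 0.308]]
brass 45 [276.9 235.1] [0.4988 0.1072 0.026 ] [[0.501, 0.118], [0.5, 0.096], [0.496, 0.096], [0.496, 0.118]]
brass 203 [179.9 250.3] [0.4774 0.2605 0.026 ] [[0.478, 0.277], [0.495, 0.259], [0.477, 0.244], [0.46, 0.263]]
red 178 [299.4 239.9] [0.5044 0.0692 0.0725] [[0.509, 0.086], [0.508, 0.043], [0.498, 0.043], [0.499, 0.087]]
blue 440 [197.5  53.1] [0.7176 0.1479 0.176 ] [[0.694, 0.164], [0.742, 0.138], [0.74, 0.133], [0.692, 0.158]]
blue 432 [213.9  66.2] [0.7064 0.1341 0.176 ] [[0.689, 0.157], [0.727, 0.117], [0.723, 0.112], [0.685, 0.152]]
blue 142 [307.5 136.6] [0.642  0.0491 0.176 ] [[0.653, 0.055], [0.653, 0.045], [0.624, 0.045], [0.624, 0.054]]
wood 7628 [553.2 212.2] [ 0.5252 -0.3144  0.024 ] [[0.476, -0.232], [0.605, -0.244], [0.568, -0.397], [0.433, -0.397]]
wood 172 [630.4 231.9] [ 0.4914 -0.4396  0.024 ] [[0.467, -0.43], [0.524, -0.439], [0.519, -0.449], [0.462, -0.441]]
wood 63 [636.2 248.2] [ 0.4645 -0.4553  0.024 ] [[0.476, -0.446], [0.476, -0.457], [0.455, -0.462], [0.455, -0.451]]
245 254 [0.4653 0.1619 0.015 ]
432 254 [ 0.4586 -0.1385  0.015 ]
251 246 [0.4785 0.1511 0.015 ]
421 247 [ 0.4709 -0.12    0.015 ]
222 100 [0.6854 0.1505 0.1   ]
464 101 [ 0.6782 -0.1323  0.1   ]
307 203 [0.5769 0.0516 0.182 ]
```

```bash
python3 -m creep '[[0.15,-0.026,0.2,0,0,-0.001],[0.15,-0.026,0.2,0,0,-0.001],[0.15,-0.026,0.2,0,0,-0.001],[0.15,-0.026,0.2,0,0,-0.001],[0.15,-0.026,0.28,0,0,-0.001],[0.15,-0.026,0.34,0,0,-0.001],[0.15,-0.026,0.38,0,0,-0.001],[0.15,-0.026,0.4,0,0,-0.001],[0.15,-0.026,0.412,0,0,-0.001],[0.15,-0.026,0.412,0,0,-0.001],[0.15,-0.026,0.412,0,0,-0.001]]'
python3 -m creep '[[0,0,0,0,0,0],[0,0,0,0,0,0],[0,0,0,0,0,0],[0,0,0,0,0,0],[0,0,0,0,0,0],[0,0,0,0,0,0],[0,0,0,0,0,0],[0,0,0,0,0,0],[0,0,0,0,0,0]]' 1
python3 -m creep '[[0,0.02,0,0,0,0],[0,0.05,0,0,0,0],[0,0.08,0,0,0,0],[0,0.11,0,0,0,0],[0,0.14,0,0,0,0],[0,0.17,0,0,0,0],[0,0.2,0,0,0,0],[0,0.23,0,0,0,0],[0,0.26,0,0,0,0],[0,0.284,0,0,0,0],[0,0.284,0,0,0,0],[0,0.284,0,0,0,0]]'
python3 -m creep '[[0,0,0,0,0,0],[0,0,0,0,0,0],[0,0,0,0,0,0],[0,0,0,0,0,0]]'
```

```text
clock: 3.32
ee_pos: [0.6364, 0.0508, 0.1535]
orientation: [1.0, -0.009, 0.001, 0.0]
ft_force: [-0.1, -0.8, 1.9]
gripper_width: 1.003
finger_force: 0.0
clock: 4.07
ee_pos: [0.6354, 0.0511, 0.1514]
orientation: [1.0, -0.008, -0.0, 0.0]
ft_force: [0.3, -0.4, 0.3]
gripper_width: 0.403
finger_force: 0.0
clock: 5.07
ee_pos: [0.6311, -0.0944, 0.1514]
orientation: [1.0, -0.01, -0.002, 0.001]
ft_force: [-8.4, -0.1, 4.3]
gripper_width: 0.161
finger_force: 30.0
clock: 5.4
ee_pos: [0.6311, -0.0936, 0.1514]
orientation: [1.0, -0.009, -0.002, 0.001]
ft_force: [-8.1, -1.1, 4.4]
gripper_width: 0.162
finger_force: 30.0
```

```bash
python3 -m creep '[[0,0,0,0,0,0],[0,0,0,0,0,0],[0,0,0,0,0,0],[0,0,0,0,0,0],[0,0,0,0,0,0],[0,0,0,0,0,0]]' -1
python3 -m creep '[[0,0,-0.06,0,0,0],[0,0,-0.14,0,0,0],[-0.142,-0.26,-0.4,0,0,0],[-0.142,-0.26,-0.4,0,0,0],[-0.142,-0.26,-0.4,0,0,0],[-0.142,-0.26,-0.4,0,0,0],[-0.142,-0.26,-0.4,0,0,0],[-0.142,-0.26,-0.4,0,0,0],[-0.142,-0.26,-0.4,0,0,0],[-0.142,-0.26,-0.4,0,0,0],[-0.142,-0.26,-0.4,0,0,0]]'
python3 -m creep '[[0,0,0,0,0,0],[0,0,0,0,0,0],[0,0,0,0,0,0]]'
python3 - <<'E'
from h import *
c=get_calibration("wrist"); im=camera("wrist"); import pickle; pickle.dump((im,c),open("w2.pkl","wb"))
cv2.imwrite("pics/w2.png",cv2.resize(im[80:270,190:450],None,fx=3,fy=3,interpolation=2)[:,:,::-1]); print(status.observe()["joints"])
for nm,lo,hi,z in(("brass",(20,110,90),(32,255,255),.026),("copper",(5,90,60),(16,255,255),.054),("red",(0,150,80),(5,255,255),.0725),("blue",(105,150,60),(125,255,255),.176)):
    for a,ct,m in blobs(im,lo,hi,25):
        if ct[1]<300:
            r=cv2.minAreaRect(cv2.findNonZero(m)); print(nm,a,ct,plane(c,*ct,z).round(4), [plane(c,*p,z)[:2].round(3).tolist() for p in cv2.boxPoints(r)])
E
```

```text
clock: 5.9
ee_pos: [0.6332, -0.091, 0.1516]
orientation: [1.0, -0.008, 0.0, 0.0]
ft_force: [-0.4, 0.1, -1.0]
gripper_width: 0.527
finger_force: 0.0
clock: 6.82
ee_pos: [0.5639, 0.0394, 0.3495]
orientation: [1.0, -0.009, -0.002, 0.0]
ft_force: [-0.3, 0.2, -0.9]
gripper_width: 0.999
finger_force: 0.0
clock: 7.07
ee_pos: [0.5642, 0.0396, 0.3504]
orientation: [1.0, -0.009, -0.001, -0.0]
ft_force: [0.0, 0.4, -0.3]
gripper_width: 1.0
finger_force: 0.0
[-6.91073483e-02  2.71817819e-02  1.50131337e+00 -2.94761003e-05
  1.61447268e+00  1.51955074e+00]
brass 230 [143.5 217.3] [0.5354 0.3058 0.026 ] [[0.536, 0.323], [0.553, 0.304], [0.534, 0.289], [0.517, 0.308]]
brass 38 [278.  238.9] [0.4982 0.1064 0.026 ] [[0.5, 0.117], [0.499, 0.097], [0.496, 0.097], [0.497, 0.117]]
brass 205 [179.3 253.5] [0.4772 0.2605 0.026 ] [[0.473, 0.277], [0.494, 0.264], [0.482, 0.244], [0.46, 0.257]]
copper 7796 [556.8 216.5] [ 0.5327 -0.2925  0.054 ] [[0.489, -0.214], [0.619, -0.245], [0.572, -0.37], [0.434, -0.349]]
copper 43 [288.9 183.6] [0.5854 0.0831 0.054 ] [[0.589, 0.091], [0.594, 0.086], [0.582, 0.075], [0.577, 0.08]]
copper 246 [322.7 188.5] [0.5779 0.0369 0.054 ] [[0.59, 0.049], [0.589, 0.025], [0.566, 0.026], [0.566, 0.049]]
copper 140 [632.5 240.6] [ 0.4951 -0.4085  0.054 ] [[0.478, -0.4], [0.519, -0.407], [0.515, -0.416], [0.474, -0.41]]
red 181 [300.5 243.9] [0.5044 0.069  0.0725] [[0.509, 0.086], [0.508, 0.043], [0.498, 0.043], [0.499, 0.087]]
blue 453 [197.8  54. ] [0.7186 0.1477 0.176 ] [[0.695, 0.164], [0.743, 0.138], [0.741, 0.133], [0.693, 0.157]]
blue 441 [214.3  67.4] [0.7075 0.1341 0.176 ] [[0.69, 0.157], [0.728, 0.117], [0.724, 0.112], [0.686, 0.152]]
```

View pics/w2.png

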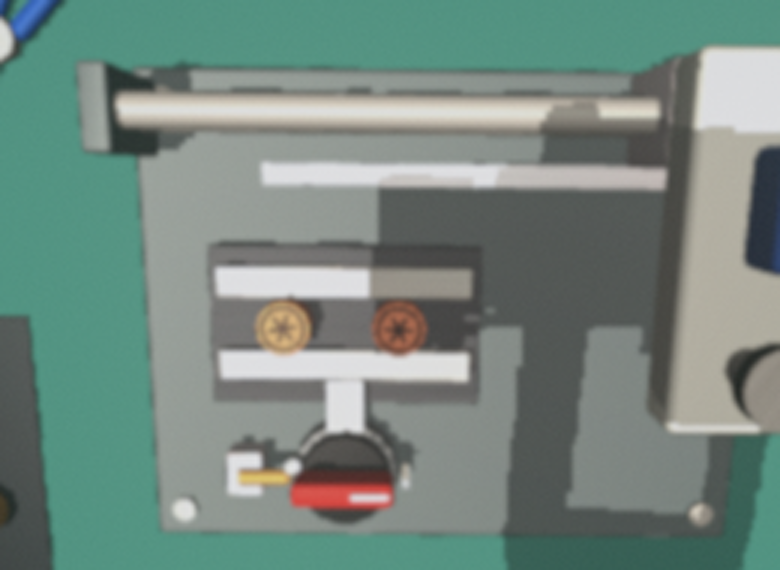

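The seal tops are at (285,189) and (323,189) in the full picture, both in the vise, and the knob bar is centred at (0.504,0.0645). The head is parked. Next is the knob.

```bash
python3 -m creep '[[-0.121,-0.048,0.3,0,0,-0.2],[-0.121,-0.048,0.3,0,0,-0.2],[-0.121,-0.048,0.3,0,0,-0.2],[-0.121,-0.048,0.3,0,0,-0.2],[-0.121,-0.048,0.3,0,0,-0.2],[-0.121,-0.048,0.3,0,0,-0.24],[-0.121,-0.048,0.3,0,0,-0.28],[-0.121,-0.048,0.3,0,0,-0.32],[-0.121,-0.048,0.3,0,0,-0.36],[-0.121,-0.048,0.3,0,0,-0.4],[-0.121,-0.048,0.3,0,0,-0.44],[-0.121,-0.048,0.3,0,0,-0.48]]'
python3 -m creep '[[0,0,0,0,0,-0.02],[0,0,0,0,0,-0.02],[0,0,0,0,0,-0.02],[0,0,0,0,0,-0.02]]' 0
python3 - <<'E'
from h import *
c=get_calibration("wrist"); im=camera("wrist"); cv2.imwrite("pics/w3.png",im[:,:,::-1])
s=status.observe(); print(s["ee_pos"],s["joints"][5],Ro.from_quat(s["orientation"]).as_matrix().round(3), go((.504,.0645,.05),np.pi/2-.024))
E
```

```text
clock: 8.12
ee_pos: [0.5042, 0.0651, 0.2014]
orientation: [0.735, 0.678, -0.0, -0.0]
ft_force: [-0.1, 0.2, -0.0]
gripper_width: 1.005
finger_force: 0.0
clock: 8.45
ee_pos: [0.5042, 0.0652, 0.2014]
orientation: [0.717, 0.697, -0.0, -0.0]
ft_force: [-0.2, 1.0, -0.4]
gripper_width: 0.782
finger_force: 0.0
[0.50415479 0.06521115 0.20149388] 0.00023698159774865143 [[ 0.027  1.    -0.   ]
 [ 1.    -0.027 -0.   ]
 [-0.    -0.    -1.   ]] [-1.40e-03 -2.00e-04  3.03e-01 -0.00e+00  0.00e+00 -9.00e-04]
```

View pics/w3.png

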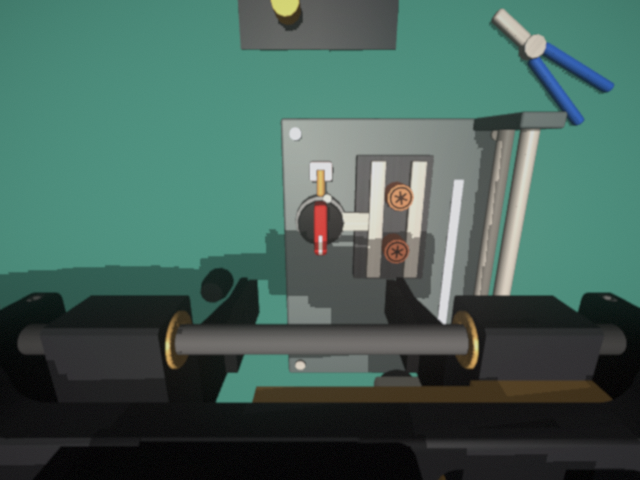

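The bar lies along column 320, square between the fingers. The seals are at (400,197) and (397,251). I descend, grip and turn.

```bash
python3 -m creep '[[0,0,0.06,0,0,0],[0,0,0.14,0,0,0],[0,0,0.2,0,0,0],[0,0,0.25,0,0,0],[0,0,0.28,0,0,0],[0,0,0.3,0,0,0],[0,0,0.303,0,0,0],[0,0,0.303,0,0,0]]'
python3 -m creep '[[0,0,0,0,0,0],[0,0,0,0,0,0],[0,0,0,0,0,0],[0,0,0,0,0,0],[0,0,0,0,0,0],[0,0,0,0,0,0],[0,0,0,0,0,0],[0,0,0,0,0,0],[0,0,0,0,0,0],[0,0,0,0,0,0]]' 1
python3 -m creep '[[0,0,0,0,0,-0.03],[0,0,0,0,0,-0.06],[0,0,0,0,0,-0.09],[0,0,0,0,0,-0.12],[0,0,0,0,0,-0.15],[0,0,0,0,0,-0.18],[0,0,0,0,0,-0.21],[0,0,0,0,0,-0.24],[0,0,0,0,0,-0.27],[0,0,0,0,0,-0.3],[0,0,0,0,0,-0.33],[0,0,0,0,0,-0.36]]'
python3 -m creep '[[0,0,0,0,0,-0.03],[0,0,0,0,0,-0.03],[0,0,0,0,0,-0.03],[0,0,0,0,0,-0.03]]'
```

```text
clock: 9.17
ee_pos: [0.5041, 0.0653, 0.05]
orientation: [0.716, 0.698, -0.0, -0.0]
ft_force: [-0.9, -0.3, 0.4]
gripper_width: 0.5
finger_force: 0.0
clock: 10.0
ee_pos: [0.503, 0.0653, 0.0503]
orientation: [0.716, 0.698, -0.001, -0.001]
ft_force: [-5.3, 0.6, 7.0]
gripper_width: 0.132
finger_force: 30.0
clock: 11.0
ee_pos: [0.5035, 0.0657, 0.0504]
orientation: [0.228, 0.974, 0.0, -0.001]
ft_force: [-4.3, 1.6, 4.1]
gripper_width: 0.135
finger_force: 30.0
clock: 11.33
ee_pos: [0.5035, 0.0657, 0.0503]
orientation: [0.185, 0.983, 0.0, -0.001]
ft_force: [-4.3, 2.3, 5.7]
gripper_width: 0.135
finger_force: 30.0
```

```bash
python3 -m creep '[[0,0,0,0,0,0],[0,0,0,0,0,0],[0,0,0,0,0,0],[0,0,0,0,0,0],[0,0,0,0,0,0],[0,0,0,0,0,0]]' 0
python3 -m creep '[[0,0,-0.04,0,0,0],[0,0,-0.1,0,0,0],[0,0,-0.18,0,0,0],[0,0,-0.24,0,0,0.039],[0,0,-0.3,0,0,0.078],[0,0,-0.3,0,0,0.117],[0,0,-0.3,0,0,0.156],[0,0,-0.3,0,0,0.195],[0,0,-0.3,0,0,0.234],[0,0,-0.3,0,0,0.273],[0,0,-0.3,0,0,0.312],[0,0,-0.3,0,0,0.351]]'
python3 -m creep '[[0,0,0,0,0,0.039],[0,0,0,0,0,0.039],[0,0,0,0,0,0.039],[0,0,0,0,0,0.039]]'
python3 - <<'E'
from h import *
c=get_calibration("wrist"); im=camera("wrist"); cv2.imwrite("pics/w4.png",cv2.resize(im[80:330,200:500],None,fx=2.4,fy=2.4,interpolation=2)[:,:,::-1])
s=status.observe(); print(s["ee_pos"],s["joints"][5])
for nm,lo,hi,z in(("copper",(5,70,60),(16,255,255),.054),("red",(0,150,80),(5,255,255),.0725)):
    for a,ct,m in blobs(im,lo,hi,25):
        if ct[1]<300:
            r=cv2.minEnclosingCircle(cv2.findNonZero(m)); print(nm,a,ct,plane(c,*ct,z).round(4),r,plane(c,*r[0],z).round(4),cv2.fitEllipse(cv2.findNonZero(m))[2])
E
```

```text
clock: 11.83
ee_pos: [0.5041, 0.0653, 0.05]
orientation: [0.184, 0.983, -0.0, -0.0]
ft_force: [0.3, -0.1, 0.5]
gripper_width: 0.464
finger_force: 0.0
clock: 12.83
ee_pos: [0.5041, 0.0653, 0.2]
orientation: [0.674, 0.739, -0.0, 0.0]
ft_force: [1.1, -0.3, -0.6]
gripper_width: 0.498
finger_force: 0.0
clock: 13.17
ee_pos: [0.5041, 0.0653, 0.2]
orientation: [0.715, 0.699, -0.0, -0.0]
ft_force: [0.5, 0.3, 0.5]
gripper_width: 0.502
finger_force: 0.0
[0.50411051 0.06526494 0.19997599] -0.004317074673205109
copper 668 [398.9 196.9] [0.576 0.092 0.054] ((398.0, 197.5), 15.403021812438965) [0.5752 0.0915 0.054 ] 136.52232360839844
copper 658 [394.6 249.3] [0.5743 0.0406 0.054 ] ((394.0, 249.5), 15.692455291748047) [0.5737 0.0404 0.054 ] 147.7938690185547
red 537 [316.8 228.8] [0.4992 0.0679 0.0725] ((320.63043212890625, 229.54347229003906), 25.48491096496582) [0.5027 0.0671 0.0725] 109.42669677734375
```

View pics/w4.png

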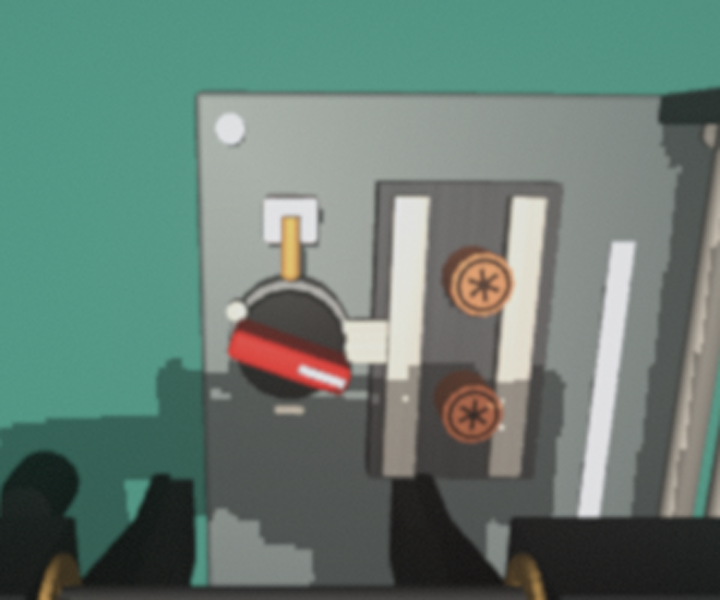

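The knob bar has turned to about 1.2 rad. The seal tops are at full-frame (401,198) and (397,252), about (0.578,0.0905) and (0.576,0.038).

```bash
python3 -m creep '[[0.054,0.146,0.1,0,0,0],[0.054,0.146,0.1,0,0,0],[0.054,0.146,0.1,0,0,0],[0.054,0.146,0.15,0,0,0],[0.054,0.146,0.2,0,0,0],[0.054,0.146,0.25,0,0,0],[0.054,0.146,0.29,0,0,0],[0.054,0.146,0.31,0,0,0],[0.054,0.146,0.316,0,0,0],[0.054,0.146,0.316,0,0,0]]'
python3 -m creep '[[0,0,0,0,0,0],[0,0,0,0,0,0],[0,0,0,0,0,0],[0,0,0,0,0,0],[0,0,0,0,0,0],[0,0,0,0,0,0],[0,0,0,0,0,0],[0,0,0,0,0,0]]' 1
python3 -m creep '[[0,0,-0.04,0,0,0],[0,0,-0.1,0,0,0],[0,0,-0.17,0,0,0],[0,0,-0.24,0,0,0],[0,0,-0.31,0,0,0],[0,0,-0.38,0,0,0],[0,0,-0.38,0,0,0],[0,0,-0.38,0,0,0]]'
```

```text
clock: 14.05
ee_pos: [0.5774, 0.0904, 0.0418]
orientation: [0.716, 0.698, -0.0, -0.0]
ft_force: [0.5, -0.5, -0.1]
gripper_width: 0.501
finger_force: 0.0
clock: 14.72
ee_pos: [0.5788, 0.0905, 0.0433]
orientation: [0.716, 0.698, 0.001, 0.001]
ft_force: [-0.2, -0.5, 5.6]
gripper_width: 0.271
finger_force: 30.0
clock: 15.38
ee_pos: [0.5794, 0.0905, 0.235]
orientation: [0.716, 0.698, 0.002, 0.002]
ft_force: [0.0, -1.2, -2.5]
gripper_width: 0.285
finger_force: 3.0
```

```bash
python3 -m creep '[[0,0,0,0,0,0],[0,0,0,0,0,0],[0,0,0,0,0,0],[0,0,0,0,0,0]]' 1
python3 - <<'E'
from h import *
c=get_calibration("wrist"); im=camera("wrist"); cv2.imwrite("pics/w5.png",im[:,:,::-1])
print(status.observe()["ee_pos"])
E
```

```text
clock: 15.72
ee_pos: [0.5769, 0.0904, 0.2302]
orientation: [0.716, 0.698, -0.001, -0.001]
ft_force: [-0.3, -0.2, -1.2]
gripper_width: 0.277
finger_force: 30.0
[0.57709847 0.09044541 0.23049808]
```

View pics/w5.png

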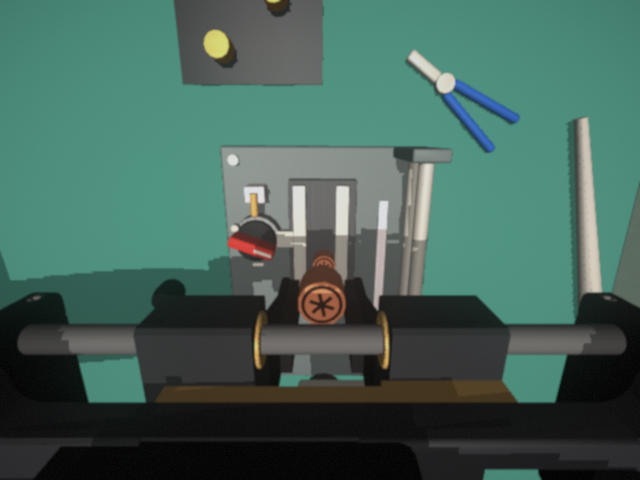

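The seal is still in the fingers, with its top at (322,300). The other seal shows behind it at (322,262). I check whether the held one has slipped.

Run:
```python
from h import *
c=get_calibration("wrist"); p=status.observe()["ee_pos"]
for dz in(.012,0.016,.02,-.012): print(dz,proj(c,p+[0,0,dz]), proj(c,p+[0,.0125,dz]),proj(c,p+[0,-.0125,dz]))
print(proj(c,np.array([.576,.038,.054])))
```

```text
0.012 [322.85868561 305.7351018 ] [322.27207979 282.86955845] [323.42006568 327.61736044]
0.016 [322.87016542 309.65622089] [322.2697673  286.33297656] [323.44415322 331.95352186]
0.02 [322.88219592 313.76543765] [322.26734126 289.96645233] [323.46937023 336.49300852]
-0.012 [322.79950952 285.52251767] [322.28396174 265.07400274] [323.29551338 305.19584934]
[322.71632409 265.80558378]
```

```bash
python3 -m creep '[[-0.773,-0.08,0,0,0,0],[-0.773,-0.08,0,0,0,0],[-0.773,-0.08,0,0,0,0],[-0.773,-0.08,0,0,0,0],[-0.773,-0.08,0,0,0,0],[-0.773,-0.08,0,0,0,0],[-0.773,-0.08,0,0,0,0],[-0.773,-0.08,0,0,0,0],[-0.773,-0.08,0,0,0,0],[-0.773,-0.08,0,0,0,0],[-0.773,-0.08,0,0,0,0],[-0.773,-0.08,0,0,0,0]]'
python3 -m creep '[[0,0,0.06,0,0,0],[0,0,0.14,0,0,0],[0,0,0.22,0,0,0],[0,0,0.3,0,0,0],[0,0,0.35,0,0,0],[0,0,0.38,0,0,0],[0,0,0.4,0,0,0],[0,0,0.4,0,0,0],[0,0,0.4,0,0,0]]'
python3 -m creep '[[0,0,0.004,0,0,0],[0,0,0.008,0,0,0],[0,0,0.008,0,0,0],[0,0,0.008,0,0,0]]'
python3 -m creep '[[0,0,0.002,0,0,0],[0,0,0.004,0,0,0],[0,0,0.004,0,0,0],[0,0,0.004,0,0,0]]'
python3 -m creep '[[0,0,0.002,0,0,0],[0,0,0.004,0,0,0],[0,0,0.004,0,0,0],[0,0,0.004,0,0,0]]'
```

```text
clock: 16.77
ee_pos: [0.5277, -0.2952, 0.2312]
orientation: [0.717, 0.698, 0.0, -0.001]
ft_force: [0.6, 0.3, -1.3]
gripper_width: 0.274
finger_force: 30.0
clock: 17.52
ee_pos: [0.5287, -0.2939, 0.0324]
orientation: [0.715, 0.699, 0.0, -0.0]
ft_force: [0.0, 0.3, -1.4]
gripper_width: 0.276
finger_force: 30.0
clock: 17.85
ee_pos: [0.5286, -0.2953, 0.0289]
orientation: [0.716, 0.698, 0.0, 0.001]
ft_force: [-0.4, -0.3, -1.2]
gripper_width: 0.273
finger_force: 30.0
clock: 18.18
ee_pos: [0.528, -0.2949, 0.0259]
orientation: [0.716, 0.698, -0.0, -0.0]
ft_force: [0.2, 0.1, -0.3]
gripper_width: 0.276
finger_force: 30.0
clock: 18.52
ee_pos: [0.528, -0.2948, 0.0239]
orientation: [0.716, 0.698, -0.0, -0.0]
ft_force: [0.0, -0.3, -0.9]
gripper_width: 0.267
finger_force: 30.0
```

```bash
python3 -m creep '[[0,0,0.002,0,0,0],[0,0,0.004,0,0,0],[0,0,0.004,0,0,0],[0,0,0.004,0,0,0]]'
python3 -m creep '[[0,0,0.002,0,0,0],[0,0,0.004,0,0,0],[0,0,0.004,0,0,0],[0,0,0.004,0,0,0]]'
```

```text
clock: 18.85
ee_pos: [0.5281, -0.2948, 0.0219]
orientation: [0.716, 0.698, -0.0, -0.0]
ft_force: [-0.6, 0.3, -1.0]
gripper_width: 0.275
finger_force: 30.0
clock: 19.18
ee_pos: [0.5281, -0.2948, 0.0199]
orientation: [0.716, 0.698, -0.0, -0.0]
ft_force: [-0.4, -0.9, -0.5]
gripper_width: 0.275
finger_force: 30.0
```

```bash
python3 -m creep '[[0,0,0.002,0,0,0],[0,0,0.004,0,0,0],[0,0,0.004,0,0,0],[0,0,0.004,0,0,0]]'
python3 -m creep '[[0,0,0.002,0,0,0],[0,0,0.002,0,0,0],[0,0,0.002,0,0,0],[0,0,0.002,0,0,0]]'
python3 -m creep '[[0,0,0,0,0,0],[0,0,0,0,0,0],[0,0,0,0,0,0],[0,0,0,0,0,0],[0,0,0,0,0,0]]' 0
python3 -m creep '[[0,0,-0.04,0,0,0],[0,0,-0.1,0,0,0],[0,0,-0.18,0,0,0],[0,0,-0.26,0,0,0],[0,0,-0.34,0,0,0],[0,0,-0.43,0,0,0],[0,0,-0.43,0,0,0]]'
python3 - <<'E'
from h import *
c=get_calibration("wrist"); im=camera("wrist"); cv2.imwrite("pics/w6.png",im[:,:,::-1])
print(go((.5765,.038,.232),np.pi/2-.024))
E
```

```text
clock: 19.52
ee_pos: [0.5283, -0.295, 0.0184]
orientation: [0.716, 0.698, 0.0, 0.0]
ft_force: [-1.1, 1.2, 2.9]
gripper_width: 0.272
finger_force: 30.0
clock: 19.85
ee_pos: [0.5284, -0.2951, 0.0184]
orientation: [0.716, 0.698, -0.0, 0.0]
ft_force: [-3.9, 2.4, 9.6]
gripper_width: 0.275
finger_force: 30.0
clock: 20.27
ee_pos: [0.528, -0.2948, 0.0167]
orientation: [0.716, 0.698, -0.0, -0.0]
ft_force: [-0.7, 0.0, -0.6]
gripper_width: 0.48
finger_force: 0.0
clock: 20.85
ee_pos: [0.5318, -0.2975, 0.2422]
orientation: [0.716, 0.698, 0.001, 0.007]
ft_force: [1.9, -0.8, 1.7]
gripper_width: 0.497
finger_force: 0.0
[ 6.721e-01  7.410e-02  1.060e-02  3.100e-03  2.200e-03 -3.000e-04]
```

View pics/w6.png

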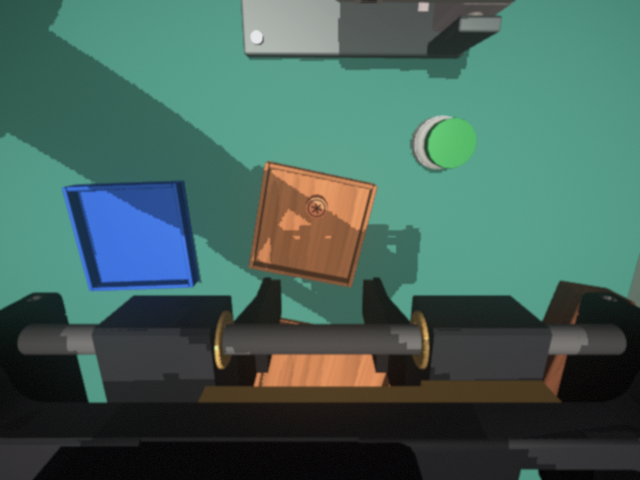

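Seal A stands upright in the small wooden tray at (317,206). Now seal B.

```bash
python3 -m creep '[[0.669,0.079,0,0,0,0],[0.669,0.079,0,0,0,0],[0.669,0.079,0,0,0,0],[0.669,0.079,0,0,0,0],[0.669,0.079,0,0,0,0],[0.669,0.079,0,0,0,0],[0.669,0.079,0,0,0,0],[0.669,0.079,0,0,0,0],[0.669,0.079,0,0,0,0],[0.669,0.079,0,0,0,0],[0.669,0.079,0,0,0,0]]'
python3 -m creep '[[0,0,0.06,0,0,0],[0,0,0.14,0,0,0],[0,0,0.22,0,0,0],[0,0,0.29,0,0,0],[0,0,0.34,0,0,0],[0,0,0.37,0,0,0],[0,0,0.38,0,0,0],[0,0,0.38,0,0,0],[0,0,0.38,0,0,0]]'
python3 -m creep '[[0,0,0,0,0,0],[0,0,0,0,0,0],[0,0,0,0,0,0],[0,0,0,0,0,0],[0,0,0,0,0,0],[0,0,0,0,0,0],[0,0,0,0,0,0],[0,0,0,0,0,0]]' 1
python3 -m creep '[[0,0,-0.04,0,0,0],[0,0,-0.1,0,0,0],[0,0,-0.17,0,0,0],[0,0,-0.24,0,0,0],[0,0,-0.31,0,0,0],[0,0,-0.38,0,0,0],[0,0,-0.38,0,0,0],[0,0,-0.38,0,0,0]]'
```

```text
clock: 21.82
ee_pos: [0.5754, 0.0384, 0.2307]
orientation: [0.715, 0.699, -0.001, -0.0]
ft_force: [-0.5, 0.3, 0.5]
gripper_width: 0.497
finger_force: 0.0
clock: 22.57
ee_pos: [0.5759, 0.0366, 0.0418]
orientation: [0.717, 0.697, -0.0, -0.0]
ft_force: [-0.0, 0.7, -0.5]
gripper_width: 0.5
finger_force: 0.0
clock: 23.23
ee_pos: [0.5764, 0.0383, 0.0424]
orientation: [0.716, 0.698, 0.0, 0.0]
ft_force: [0.4, -2.1, 1.9]
gripper_width: 0.275
finger_force: 30.0
clock: 23.9
ee_pos: [0.5774, 0.0387, 0.2348]
orientation: [0.716, 0.698, 0.002, 0.002]
ft_force: [0.2, -0.1, -1.2]
gripper_width: 0.272
finger_force: 30.0
```

```bash
python3 -m creep '[[-0.763,-0.102,0,0,0,0],[-0.763,-0.102,0,0,0,0],[-0.763,-0.102,0,0,0,0],[-0.763,-0.102,0,0,0,0],[-0.763,-0.102,0,0,0,0],[-0.763,-0.102,0,0,0,0],[-0.763,-0.102,0,0,0,0],[-0.763,-0.102,0,0,0,0],[-0.763,-0.102,0,0,0,0],[-0.763,-0.102,0,0,0,0],[-0.763,-0.102,0,0,0,0],[-0.763,-0.102,0,0,0,0]]'
python3 -m creep '[[0,0,0.06,0,0,0],[0,0,0.14,0,0,0],[0,0,0.22,0,0,0],[0,0,0.3,0,0,0],[0,0,0.35,0,0,0],[0,0,0.38,0,0,0],[0,0,0.41,0,0,0],[0,0,0.42,0,0,0],[0,0,0.425,0,0,0],[0,0,0.425,0,0,0],[0,0,0.425,0,0,0]]'
python3 -m creep '[[0,0,0.002,0,0,0],[0,0,0.004,0,0,0],[0,0,0.004,0,0,0],[0,0,0.004,0,0,0]]'
python3 -m creep '[[0,0,0,0,0,0],[0,0,0,0,0,0],[0,0,0,0,0,0],[0,0,0,0,0,0],[0,0,0,0,0,0]]' 0
python3 -m creep '[[0,0,-0.04,0,0,0],[0,0,-0.1,0,0,0],[0,0,-0.18,0,0,0],[0,0,-0.26,0,0,0],[0,0,-0.34,0,0,0],[0,0,-0.43,0,0,0],[0,0,-0.43,0,0,0],[0,0,-0.43,0,0,0]]'
python3 - <<'E'
from h import *
c=get_calibration("top"); im=camera("top"); cv2.imwrite("pics/t2.png",im[:,:,::-1])
for a,ct,m in blobs(im,(20,110,90),(32,255,255)): print(a,ct,plane(c,*ct,.026).round(4))
print(status.observe()["ee_pos"],go((.54,.25,.25),np.pi/2-.024))
E
```

```text
clock: 24.9
ee_pos: [0.5145, -0.3409, 0.2295]
orientation: [0.716, 0.698, 0.0, -0.002]
ft_force: [0.4, 1.5, -0.8]
gripper_width: 0.275
finger_force: 30.0
clock: 25.82
ee_pos: [0.5163, -0.3414, 0.0206]
orientation: [0.716, 0.699, 0.0, 0.001]
ft_force: [0.3, 0.1, -0.4]
gripper_width: 0.279
finger_force: 30.0
clock: 26.15
ee_pos: [0.5156, -0.3418, 0.018]
orientation: [0.716, 0.698, 0.0, 0.0]
ft_force: [-1.0, -0.1, -1.7]
gripper_width: 0.275
finger_force: 30.0
clock: 26.57
ee_pos: [0.5156, -0.3417, 0.0177]
orientation: [0.716, 0.698, 0.0, 0.0]
ft_force: [0.9, -0.5, 0.8]
gripper_width: 0.485
finger_force: 0.0
clock: 27.23
ee_pos: [0.5174, -0.3432, 0.2375]
orientation: [0.716, 0.698, 0.0, 0.004]
ft_force: [0.4, -0.8, -0.2]
gripper_width: 0.501
finger_force: 0.0
80 [131.2 243.6] [0.5368 0.3069 0.026 ]
76 [149.5 267.9] [0.4783 0.2615 0.026 ]
[ 0.51610987 -0.34213356  0.23413689] [ 1.185e+00  1.840e-02 -3.410e-02  8.000e-04  7.000e-04 -3.000e-04]
```

```bash
python3 -m creep '[[0.9,-0.045,0,0,0,0],[0.9,-0.045,0,0,0,0],[0.9,-0.045,0,0,0,0],[0.9,-0.045,0,0,0,0],[0.9,-0.045,0,0,0,0],[0.9,-0.045,0,0,0,0],[0.9,-0.045,0,0,0,0],[0.9,-0.045,0,0,0,0],[0.9,-0.045,0,0,0,0],[0.9,-0.045,0,0,0,0],[0.9,-0.045,0,0,0,0],[0.9,-0.045,0,0,0,0]]'
python3 -m creep '[[0.1,0,0.06,0,0,0],[0.1,0,0.06,0,0,0],[0.1,0,0.06,0,0,0],[0.1,0,0.06,0,0,0],[0.1,0,0.06,0,0,0]]'
cat > bl.py <<'E'
from h import *; import sys
c=get_calibration("wrist"); im=camera("wrist"); cv2.imwrite("pics/"+sys.argv[1],im[:,:,::-1])
yaw=np.pi/2-.024
# rim of top face: blob = top face + part of side; bright top separated by value
for a,ct,m in blobs(im,(20,90,60),(34,255,255),80):
    hs=cv2.cvtColor(im,cv2.COLOR_RGB2HSV)[:,:,2]; v=hs[m>0]; t,_=cv2.threshold(v.reshape(-1,1),0,255,cv2.THRESH_OTSU)
    top=((m>0)&(hs>t)).astype(np.uint8); q=cv2.findNonZero(top); (x,y),r=cv2.minEnclosingCircle(q)
    (xa,ya),ra=cv2.minEnclosingCircle(cv2.findNonZero(m))
    P=plane(c,x,y,.026); print(a,ct,(round(x),round(y),round(r,1)),int(t),P.round(4),"whole",(round(xa),round(ya),round(ra,1)),"pred r",np.round(np.linalg.norm(proj(c,P+[.0125,0,0])-proj(c,P)),1))
print(status.observe()["ee_pos"])
E
python3 bl.py w7.png
```

```text
clock: 28.28
ee_pos: [0.502, 0.1144, 0.2299]
orientation: [0.714, 0.7, -0.001, -0.002]
ft_force: [0.8, 1.0, 0.0]
gripper_width: 0.503
finger_force: 0.0
clock: 28.7
ee_pos: [0.5051, 0.1578, 0.2017]
orientation: [0.716, 0.698, -0.001, -0.0]
ft_force: [0.6, -0.1, 0.4]
gripper_width: 0.497
finger_force: 0.0
699 [351.2  58.6] (352, 58, 14.7) 175 [0.535  0.3074 0.026 ] whole (352, 59, 15.9) pred r 13.8
587 [290.3 113.4] (290, 113, 13.3) 185 [0.4766 0.2619 0.026 ] whole (291, 113, 14.3) pred r 13.2
90 [426.7 347.4] (427, 348, 11.0) 159 [ 0.6246 -0.0012  0.026 ] whole (427, 348, 11.0) pred r 10.6
[0.50557921 0.15760948 0.20235423]
```

View pics/w7.png

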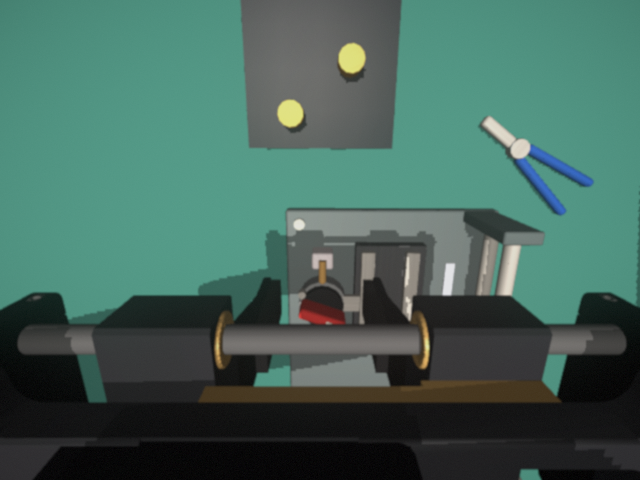

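The brass tops are at (352,58) and (290,113), undisturbed and upright on the mat. I check the jaw faces using the pixels from w4.

```bash
python3 - <<'E'
from h import *
c=get_calibration("wrist"); p=status.observe()["ee_pos"]; d=np.array([.5041,.0653,.2])-p
for n,u,v in(("near",379.2,163),("far",413.3,163),("near",372,267.5),("far",405.4,267.5)):
    print(n,(plane(c,u,v,.039-d[2])+d).round(4))
for n,u,v in(("A",401.2,198.3),("B",396.7,252.1)): print(n,(plane(c,u,v,.054-d[2])+d).round(4))
E
python3 -m creep '[[0.207,-0.062,0.06,0,0,0],[0.207,-0.062,0.06,0,0,0],[0.207,-0.062,0.06,0,0,0],[0.207,-0.062,0.14,0,0,0],[0.207,-0.062,0.22,0,0,0],[0.207,-0.062,0.28,0,0,0],[0.207,-0.062,0.34,0,0,0],[0.207,-0.062,0.37,0,0,0],[0.207,-0.062,0.377,0,0,0],[0.207,-0.062,0.377,0,0,0]]'
python3 -m creep '[[0,0,0,0,0,0],[0,0,0,0,0,0],[0,0,0,0,0,0],[0,0,0,0,0,0],[0,0,0,0,0,0],[0,0,0,0,0,0],[0,0,0,0,0,0],[0,0,0,0,0,0],[0,0,0,0,0,0]]' 1
python3 -m creep '[[0,0,-0.04,0,0,0],[0,0,-0.1,0,0,0],[0,0,-0.16,0,0,0],[0,0,-0.2,0,0,0],[0,0,-0.2,0,0,0],[0,0,-0.2,0,0,0]]'
python3 -c "
from h import *
print(status.observe()['ee_pos'],go((.576,.0885,.0425),np.pi/2-.024))"
```

```text
near [0.5595 0.1218 0.039 ]
far [0.5917 0.121  0.039 ]
near [0.5547 0.0157 0.039 ]
far [0.5895 0.0148 0.039 ]
A [0.5783 0.0903 0.054 ]
B [0.5763 0.0373 0.054 ]
clock: 29.58
ee_pos: [0.4769, 0.2618, 0.0134]
orientation: [0.716, 0.698, -0.001, -0.0]
ft_force: [-0.2, 0.2, 0.3]
gripper_width: 0.502
finger_force: 0.0
clock: 30.33
ee_pos: [0.4782, 0.2634, 0.0156]
orientation: [0.716, 0.698, 0.001, 0.001]
ft_force: [-1.2, -0.8, 7.0]
gripper_width: 0.276
finger_force: 30.0
clock: 30.83
ee_pos: [0.4781, 0.2635, 0.1155]
orientation: [0.716, 0.698, 0.002, 0.001]
ft_force: [0.5, -0.3, -1.2]
gripper_width: 0.274
finger_force: 30.0
[0.47806196 0.26352319 0.115473  ] [-3.453e-01  2.040e-01  1.462e-01  1.000e-03 -4.000e-04 -2.000e-04]
```

```bash
python3 -m creep '[[-0.345,0.203,0,0,0,0],[-0.345,0.203,0,0,0,0],[-0.345,0.203,0,0,0,0],[-0.345,0.203,0,0,0,0],[-0.345,0.203,0,0,0,0],[-0.345,0.203,0,0,0,0],[-0.345,0.203,0,0,0,0],[-0.345,0.203,0.05,0,0,0],[-0.345,0.203,0.09,0,0,0],[-0.345,0.203,0.13,0,0,0],[-0.345,0.203,0.13,0,0,0],[-0.345,0.203,0.13,0,0,0]]'
python3 -m creep '[[0,0,0.005,0,0,0],[0,0,0.01,0,0,0],[0,0,0.01,0,0,0],[0,0,0.01,0,0,0]]'
python3 -m creep '[[0,0,0.002,0,0,0],[0,0,0.003,0,0,0],[0,0,0.003,0,0,0],[0,0,0.003,0,0,0]]'
```

```text
clock: 31.83
ee_pos: [0.5718, 0.0892, 0.047]
orientation: [0.715, 0.699, -0.002, -0.002]
ft_force: [0.2, -0.1, -1.1]
gripper_width: 0.274
finger_force: 30.0
clock: 32.17
ee_pos: [0.5745, 0.0883, 0.0447]
orientation: [0.716, 0.698, 0.0, 0.0]
ft_force: [0.3, 0.1, -1.0]
gripper_width: 0.276
finger_force: 30.0
clock: 32.5
ee_pos: [0.5743, 0.088, 0.0426]
orientation: [0.716, 0.698, 0.0, 0.0]
ft_force: [0.4, 0.1, -1.1]
gripper_width: 0.274
finger_force: 30.0
```

```bash
python3 -m creep '[[0,0,0.002,0,0,0],[0,0,0.002,0,0,0],[0,0,0.002,0,0,0],[0,0,0.002,0,0,0]]'
python3 -m creep '[[0,0,0,0,0,0],[0,0,0,0,0,0],[0,0,0,0,0,0],[0,0,0,0,0,0],[0,0,0,0,0,0]]' 0
python3 -m creep '[[0,0,-0.04,0,0,0],[0,0,-0.1,0,0,0],[0,0,-0.18,0,0,0],[0,0,-0.26,0,0,0],[0.14,-0.14,-0.32,0,0,0],[0.14,-0.14,-0.32,0,0,0],[0.14,-0.14,-0.32,0,0,0],[0.14,-0.14,-0.32,0,0,0],[0.14,-0.14,-0.32,0,0,0],[0.14,-0.14,-0.32,0,0,0]]'
python3 -m creep '[[0,0,0,0,0,0],[0,0,0,0,0,0]]'
python3 bl.py w8.png
python3 -c "
from h import *
print(go((.535,.307,.014),np.pi/2-.024))"
```

```text
clock: 32.83
ee_pos: [0.5745, 0.088, 0.0422]
orientation: [0.716, 0.698, 0.0, 0.0]
ft_force: [-2.1, -0.5, 5.2]
gripper_width: 0.273
finger_force: 30.0
clock: 33.25
ee_pos: [0.5741, 0.0881, 0.0413]
orientation: [0.716, 0.698, -0.0, -0.0]
ft_force: [-0.2, 1.1, -0.3]
gripper_width: 0.485
finger_force: 0.0
clock: 34.08
ee_pos: [0.5063, 0.1594, 0.2013]
orientation: [0.716, 0.698, -0.0, 0.0]
ft_force: [0.8, -1.3, 0.2]
gripper_width: 0.503
finger_force: 0.0
clock: 34.25
ee_pos: [0.5063, 0.1589, 0.2007]
orientation: [0.716, 0.698, -0.001, -0.0]
ft_force: [0.8, -0.9, -0.1]
gripper_width: 0.501
finger_force: 0.0
697 [349.8  59.9] (350, 59, 14.6) 173 [0.535  0.3072 0.026 ] whole (351, 60, 16.1) pred r 13.8
108 [225.9 318.9] (222, 321, 8.1) 68 [0.3891 0.0423 0.026 ] whole (224, 322, 10.8) pred r 10.9
[0.50626491 0.15897562 0.2007689 ]
[ 2.976e-01  5.010e-02  3.734e-01 -4.000e-04  1.000e-04 -7.000e-04]
```

```bash
python3 -m creep '[[0.297,0.05,0.06,0,0,0],[0.297,0.05,0.06,0,0,0],[0.297,0.05,0.06,0,0,0],[0.297,0.05,0.1,0,0,0],[0.297,0.05,0.16,0,0,0],[0.297,0.05,0.22,0,0,0],[0.297,0.05,0.28,0,0,0],[0.297,0.05,0.34,0,0,0],[0.297,0.05,0.365,0,0,0],[0.297,0.05,0.373,0,0,0],[0.297,0.05,0.373,0,0,0]]'
python3 -m creep '[[0,0,0,0,0,0],[0,0,0,0,0,0],[0,0,0,0,0,0],[0,0,0,0,0,0],[0,0,0,0,0,0],[0,0,0,0,0,0],[0,0,0,0,0,0],[0,0,0,0,0,0],[0,0,0,0,0,0]]' 1
python3 -m creep '[[0,0,-0.04,0,0,0],[0,0,-0.1,0,0,0],[0,0,-0.16,0,0,0],[0,0,-0.22,0,0,0],[0,0,-0.22,0,0,0],[0,0,-0.22,0,0,0],[0,0,-0.22,0,0,0]]'
python3 -c "
from h import *
print(status.observe()['ee_pos'],go((.5735,.038,.0425),np.pi/2-.024))"
```

```text
clock: 35.22
ee_pos: [0.5343, 0.307, 0.014]
orientation: [0.716, 0.698, -0.001, -0.0]
ft_force: [-0.3, -0.7, -0.8]
gripper_width: 0.505
finger_force: 0.0
clock: 35.97
ee_pos: [0.536, 0.3081, 0.0168]
orientation: [0.716, 0.698, 0.001, 0.001]
ft_force: [-0.2, -1.3, 6.5]
gripper_width: 0.269
finger_force: 30.0
clock: 36.55
ee_pos: [0.5341, 0.3074, 0.1244]
orientation: [0.716, 0.698, -0.0, -0.0]
ft_force: [-0.1, -0.1, -2.2]
gripper_width: 0.276
finger_force: 30.0
[0.53412388 0.30741287 0.12443233] [-5.366e-01  9.230e-02  1.640e-01 -3.000e-04  1.000e-04 -3.000e-04]
```

```bash
python3 -m creep '[[-0.537,0.092,0,0,0,0],[-0.537,0.092,0,0,0,0],[-0.537,0.092,0,0,0,0],[-0.537,0.092,0,0,0,0],[-0.537,0.092,0,0,0,0],[-0.537,0.092,0,0,0,0],[-0.537,0.092,0,0,0,0],[-0.537,0.092,0,0,0,0],[-0.537,0.092,0.05,0,0,0],[-0.537,0.092,0.1,0,0,0],[-0.537,0.092,0.145,0,0,0],[-0.537,0.092,0.145,0,0,0]]'
python3 -m creep '[[0,0,0.005,0,0,0],[0,0,0.012,0,0,0],[0,0,0.012,0,0,0],[0,0,0.012,0,0,0]]'
python3 -m creep '[[0,0,0.003,0,0,0],[0,0,0.005,0,0,0],[0,0,0.005,0,0,0],[0,0,0.005,0,0,0]]'
```

```text
clock: 37.55
ee_pos: [0.5693, 0.0389, 0.0462]
orientation: [0.716, 0.698, -0.003, -0.004]
ft_force: [-1.0, -0.9, -1.2]
gripper_width: 0.274
finger_force: 30.0
clock: 37.88
ee_pos: [0.5745, 0.0383, 0.0475]
orientation: [0.716, 0.698, 0.0, 0.0]
ft_force: [-0.6, 0.7, -0.6]
gripper_width: 0.273
finger_force: 30.0
clock: 38.22
ee_pos: [0.5746, 0.038, 0.0449]
orientation: [0.716, 0.698, 0.0, 0.0]
ft_force: [-0.7, -0.0, 3.3]
gripper_width: 0.273
finger_force: 30.0
```

```bash
python3 -m creep '[[0,0,0.001,0,0,0],[0,0,0.002,0,0,0],[0,0,0.002,0,0,0],[0,0,0.002,0,0,0]]'
python3 -m creep '[[0,0,0,0,0,0],[0,0,0,0,0,0],[0,0,0,0,0,0],[0,0,0,0,0,0],[0,0,0,0,0,0]]' 0
python3 -m creep '[[0,0,-0.04,0,0,0],[0,0,-0.1,0,0,0],[0,0,-0.18,0,0,0],[0,0,-0.26,0,0,0],[0.054,-0.14,-0.315,0,0,0],[0.054,-0.14,-0.315,0,0,0],[0.054,-0.14,-0.315,0,0,0],[0.054,-0.14,-0.315,0,0,0],[0.054,-0.14,-0.315,0,0,0]]'
python3 -m creep '[[0,0,0,0,0,0],[0,0,0,0,0,0]]'
python3 bl.py w9.png
python3 - <<'E'
from h import *
im=cv2.imread("pics/w9.png"); cv2.imwrite("pics/w9c.png",cv2.resize(im[80:330,200:500],None,fx=2.4,fy=2.4,interpolation=2))
print(go((.5041,.0653,.05),np.pi/2-.024))
E
```

```text
clock: 38.55
ee_pos: [0.5747, 0.0381, 0.0448]
orientation: [0.716, 0.698, 0.0, 0.0]
ft_force: [-3.0, 0.4, 10.4]
gripper_width: 0.276
finger_force: 30.0
clock: 38.97
ee_pos: [0.5737, 0.038, 0.0427]
orientation: [0.716, 0.698, -0.0, -0.0]
ft_force: [0.8, -0.0, -0.3]
gripper_width: 0.484
finger_force: 0.0
clock: 39.72
ee_pos: [0.5049, 0.0667, 0.2006]
orientation: [0.716, 0.698, 0.0, 0.0]
ft_force: [1.9, -0.0, -0.1]
gripper_width: 0.5
finger_force: 0.0
clock: 39.88
ee_pos: [0.5049, 0.0664, 0.1996]
orientation: [0.716, 0.698, -0.001, -0.0]
ft_force: [-0.1, 0.7, 0.6]
gripper_width: 0.5
finger_force: 0.0
571 [395.3 203.4] (396, 204, 12.9) 187 [0.5801 0.0811 0.026 ] whole (396, 204, 13.7) pred r 12.3
90 [426.6 347.3] (426, 348, 10.0) 151 [ 0.6225 -0.0909  0.026 ] whole (427, 348, 10.1) pred r 10.7
[0.50489411 0.06638896 0.19959281]
[-0.0022 -0.001   0.2992 -0.0005  0.     -0.0005]
```

View pics/w9c.png

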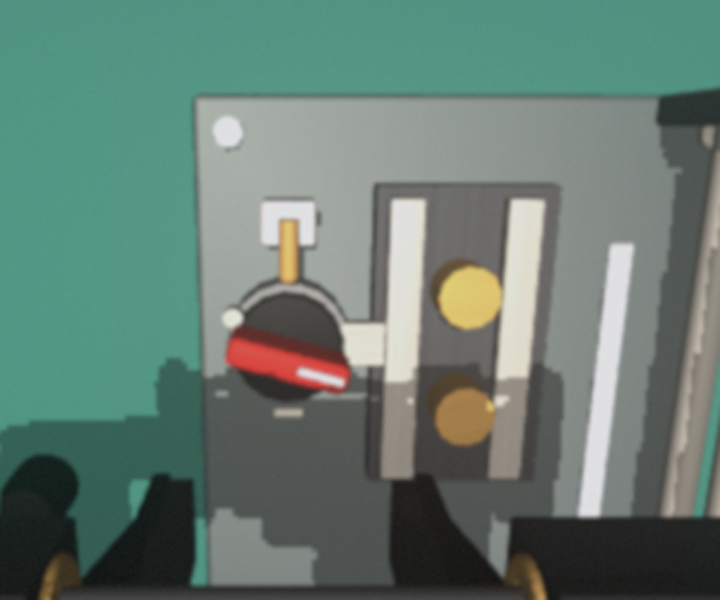

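Both blanks stand upright between the jaws, at crop (470,297) and (465,416). The knob bar is still open at about 1.2 rad. Now I tighten it.

```bash
python3 -m creep '[[-0.002,-0.002,0.1,0,0,-0.039],[-0.002,-0.002,0.1,0,0,-0.078],[-0.002,-0.002,0.1,0,0,-0.117],[-0.002,-0.002,0.1,0,0,-0.156],[-0.002,-0.002,0.1,0,0,-0.195],[-0.002,-0.002,0.1,0,0,-0.234],[-0.002,-0.002,0.1,0,0,-0.273],[-0.002,-0.002,0.1,0,0,-0.312],[-0.002,-0.002,0.1,0,0,-0.351],[-0.002,-0.002,0.1,0,0,-0.388],[-0.002,-0.002,0.1,0,0,-0.388],[-0.002,-0.002,0.1,0,0,-0.388]]'
python3 -m creep '[[0,0,0.05,0,0,0],[0,0,0.1,0,0,0],[0,0,0.15,0,0,0],[0,0,0.18,0,0,0],[0,0,0.199,0,0,0],[0,0,0.199,0,0,0]]'
python3 -m creep '[[0,0,0,0,0,0],[0,0,0,0,0,0],[0,0,0,0,0,0],[0,0,0,0,0,0],[0,0,0,0,0,0],[0,0,0,0,0,0],[0,0,0,0,0,0],[0,0,0,0,0,0],[0,0,0,0,0,0],[0,0,0,0,0,0]]' 1
python3 -m creep '[[0,0,0,0,0,0.03],[0,0,0,0,0,0.06],[0,0,0,0,0,0.09],[0,0,0,0,0,0.12],[0,0,0,0,0,0.15],[0,0,0,0,0,0.18],[0,0,0,0,0,0.21],[0,0,0,0,0,0.24],[0,0,0,0,0,0.27],[0,0,0,0,0,0.3],[0,0,0,0,0,0.33],[0,0,0,0,0,0.36]]'
python3 -m creep '[[0,0,0,0,0,0.03],[0,0,0,0,0,0.035],[0,0,0,0,0,0.035],[0,0,0,0,0,0.035],[0,0,0,0,0,0.035]]'
```

```text
clock: 40.93
ee_pos: [0.5037, 0.0656, 0.1499]
orientation: [0.189, 0.982, -0.0, -0.001]
ft_force: [0.0, 0.7, -0.1]
gripper_width: 0.498
finger_force: 0.0
clock: 41.43
ee_pos: [0.5018, 0.0658, 0.0486]
orientation: [0.189, 0.982, -0.0, -0.002]
ft_force: [-0.7, -0.5, 0.0]
gripper_width: 0.502
finger_force: 0.0
clock: 42.27
ee_pos: [0.5039, 0.0656, 0.0517]
orientation: [0.187, 0.982, -0.0, 0.0]
ft_force: [-1.5, -1.9, 5.2]
gripper_width: 0.135
finger_force: 29.9
clock: 43.27
ee_pos: [0.5031, 0.065, 0.0517]
orientation: [0.686, 0.728, -0.001, -0.0]
ft_force: [-5.7, -3.9, 10.0]
gripper_width: 0.136
finger_force: 29.9
clock: 43.68
ee_pos: [0.503, 0.065, 0.0517]
orientation: [0.723, 0.69, -0.001, -0.0]
ft_force: [-6.2, -4.2, 9.9]
gripper_width: 0.139
finger_force: 29.9
```

```bash
python3 -m creep '[[0,0,0,0,0,0],[0,0,0,0,0,0],[0,0,0,0,0,0],[0,0,0,0,0,0],[0,0,0,0,0,0],[0,0,0,0,0,0]]' 0
python3 -m creep '[[0,0,-0.04,0,0,0],[0,0,-0.1,0,0,0],[0,0,-0.18,0,0,0],[0,0,-0.24,0,0,0],[0,0,-0.3,0,0,-0.006],[0,0,-0.3,0,0,-0.006],[0,0,-0.3,0,0,-0.006],[0,0,-0.3,0,0,-0.006]]'
python3 bl.py w10.png
python3 - <<'E'
from h import *
im=cv2.imread("pics/w10.png"); a=cv2.resize(im[80:330,200:500],None,fx=2.4,fy=2.4,interpolation=2)
cv2.imwrite("pics/w10c.png",a); c=get_calibration("wrist")
for a,ct,m in blobs(im[:,:,::-1].copy(),(0,150,80),(5,255,255),60):
  vx,vy,x,y=cv2.fitLine(cv2.findNonZero(m),2,0,.01,.01).ravel(); A=plane(c,x-20*vx,y-20*vy,.0725);B=plane(c,x+20*vx,y+20*vy,.0725); print("bar",a,A,B,np.arctan((A-B)[0]/(A-B)[1]))
print(status.observe()["joints"][5])
E
```

```text
clock: 44.18
ee_pos: [0.5036, 0.0659, 0.0509]
orientation: [0.723, 0.69, -0.0, -0.0]
ft_force: [-0.1, -0.3, 1.1]
gripper_width: 0.464
finger_force: 0.0
clock: 44.85
ee_pos: [0.5033, 0.0659, 0.2004]
orientation: [0.717, 0.697, -0.0, -0.0]
ft_force: [-0.1, 0.4, -0.2]
gripper_width: 0.496
finger_force: 0.0
554 [400.5 202.4] (401, 202, 12.9) 186 [0.5841 0.0816 0.026 ] whole (400, 202, 13.6) pred r 12.3
89 [426.7 347.1] (426, 348, 10.5) 155 [ 0.6208 -0.093   0.026 ] whole (428, 348, 11.0) pred r 10.7
[0.50270708 0.0658632  0.19951408]
bar 504 [0.5008364 0.0517065 0.0725   ] [0.50223856 0.08875473 0.0725    ] 0.037828963246857354
0.002789794408275709
```

View pics/w10c.png

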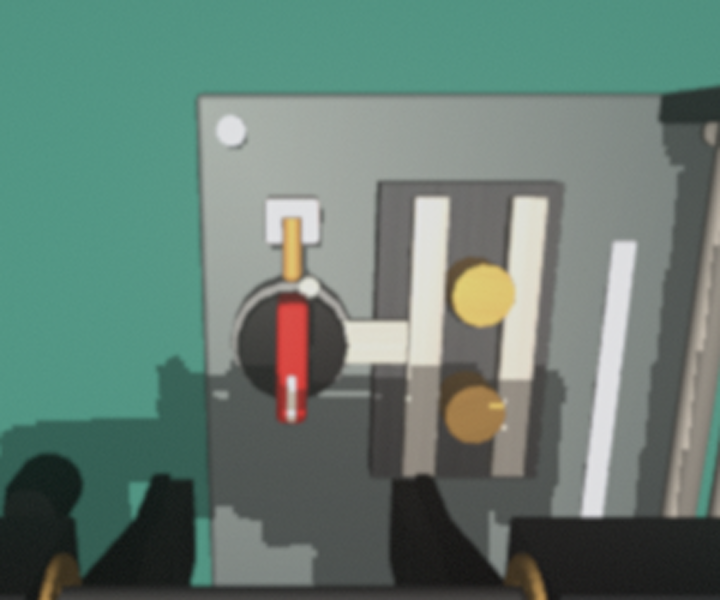

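The bar lies along y, so the knob has clicked home. Both blanks are clamped upright at crop (484,295) and (475,413). Next I go to the fin.

```bash
python3 -m creep '[[0,0,-0.08,0,0,0.03],[0,0,-0.1,0,0,0.07],[-0.31,0.27,-0.1,0,0,0.11],[-0.31,0.27,-0.1,0,0,0.15],[-0.31,0.27,-0.1,0,0,0.19],[-0.31,0.27,-0.1,0,0,0.23],[-0.31,0.27,-0.1,0,0,0.27],[-0.31,0.27,-0.1,0,0,0.31],[-0.31,0.27,-0.1,0,0,0.35],[-0.31,0.27,-0.1,0,0,0.39],[-0.31,0.27,-0.1,0,0,0.43],[-0.31,0.27,-0.1,0,0,0.47]]'
python3 -m creep '[[0,0,0,0,0,0.03],[0,0,0,0,0,0.03],[0,0,0,0,0,0.03]]'
python3 - <<'E'
from h import *
c=get_calibration("wrist"); im=camera("wrist"); cv2.imwrite("pics/w11.png",im[:,:,::-1])
c0=get_calibration("top"); im0=camera("top")
for n,i,cc in(("w",im,c),("t",im0,c0)):
  for a,ct,m in blobs(i,(105,120,40),(128,255,255),20): print(n,a,ct,plane(cc,*ct,.170).round(4))
print(status.observe()["ee_pos"],go((.634,-.0925,.152),-.02))
E
```

```text
clock: 45.9
ee_pos: [0.6332, -0.0928, 0.248]
orientation: [0.999, 0.033, -0.002, -0.001]
ft_force: [-0.3, -0.1, 0.7]
gripper_width: 0.5
finger_force: 0.0
clock: 46.15
ee_pos: [0.6335, -0.0927, 0.2489]
orientation: [1.0, -0.009, -0.002, -0.0]
ft_force: [-0.1, -0.1, 0.7]
gripper_width: 0.502
finger_force: 0.0
w 747 [ 56.4 103.6] [0.7387 0.083  0.17  ]
w 680 [ 77.8 119.4] [0.7285 0.0709 0.17  ]
w 708 [322.8 251.4] [ 0.6306 -0.0943  0.17  ]
t 139 [439.   91.1] [ 0.8517 -0.4091  0.17  ]
t 176 [477.6  96.7] [ 0.8377 -0.4955  0.17  ]
t 24 [26.2 87.9] [0.8654 0.5132 0.17  ]
t 26 [66.  90.8] [0.8579 0.4247 0.17  ]
t 98 [178.7 156.8] [0.7021 0.1701 0.17  ]
t 108 [186.7 163.2] [0.6874 0.1523 0.17  ]
t 49 [299.2 186. ] [ 0.6336 -0.0927  0.17  ]
t 3133 [401.6 338.4] [ 0.3043 -0.302   0.17  ]
[ 0.63381122 -0.09276114  0.24981417] [ 0.0007 -0.0004  0.1956 -0.0002  0.0006  0.0006]
```

```bash
python3 -m creep '[[0,0,0.06,0,0,0],[0,0,0.12,0,0,0],[0,0,0.17,0,0,0],[0,0,0.195,0,0,0],[0,0,0.195,0,0,0],[0,0,0.195,0,0,0]]'
python3 -m creep '[[0,0,0,0,0,0],[0,0,0,0,0,0],[0,0,0,0,0,0],[0,0,0,0,0,0],[0,0,0,0,0,0],[0,0,0,0,0,0],[0,0,0,0,0,0],[0,0,0,0,0,0],[0,0,0,0,0,0],[0,0,0,0,0,0]]' 1
python3 -m creep '[[0,-0.02,0,0,0,0],[0,-0.05,0,0,0,0],[0,-0.08,0,0,0,0],[0,-0.11,0,0,0,0],[0,-0.14,0,0,0,0],[0,-0.17,0,0,0,0],[0,-0.2,0,0,0,0],[0,-0.23,0,0,0,0],[0.0016,-0.26,0,0,0,0],[0.0016,-0.26,0,0,0,0],[0.0016,-0.26,0,0,0,0],[0.0016,-0.26,0,0,0,0]]'
python3 -m creep '[[0,0,0,0,0,0],[0,0,0,0,0,0],[0,0,0,0,0,0]]'
```

```text
clock: 46.75
ee_pos: [0.6341, -0.0928, 0.1534]
orientation: [1.0, -0.01, -0.001, -0.0]
ft_force: [0.3, -1.2, 0.6]
gripper_width: 0.499
finger_force: 0.0
clock: 47.58
ee_pos: [0.6346, -0.0932, 0.1542]
orientation: [1.0, -0.011, 0.0, 0.0]
ft_force: [0.1, -1.0, 5.7]
gripper_width: 0.162
finger_force: 30.0
clock: 48.58
ee_pos: [0.6384, 0.0401, 0.1542]
orientation: [1.0, -0.009, 0.001, -0.001]
ft_force: [3.2, 1.5, 6.3]
gripper_width: 0.159
finger_force: 30.0
clock: 48.83
ee_pos: [0.6384, 0.0398, 0.1542]
orientation: [1.0, -0.01, 0.001, -0.001]
ft_force: [2.5, 1.3, 5.5]
gripper_width: 0.158
finger_force: 30.0
```

```bash
python3 -m creep '[[0,0.003,0,0,0,0],[0,0.005,0,0,0,0],[0,0.005,0,0,0,0]]'
python3 -m creep '[[0,0,0,0,0,0],[0,0,0,0,0,0],[0,0,0,0,0,0],[0,0,0,0,0,0],[0,0,0,0,0,0]]' 0
python3 -m creep '[[0,0,-0.04,0,0,0],[0,0,-0.1,0,0,0],[0,0,-0.18,0,0,0],[0,0,-0.22,0,0,0],[0,0,-0.22,0,0,0]]' 1
python3 -m creep '[[-0.1,0,0,0,0,0],[-0.2,0,0,0,0,0],[-0.3,0,-0.1,0,0,0],[-0.3,0,-0.1,0,0,0],[-0.3,0,-0.1,0,0,0],[-0.3,0,-0.1,0,0,0],[-0.3,0,-0.1,0,0,0],[-0.3,0,-0.1,0,0,0]]'
python3 - <<'E'
from h import *
c=get_calibration("wrist"); im=camera("wrist"); cv2.imwrite("pics/w12.png",im[:,:,::-1])
for a,ct,m in blobs(im,(105,120,40),(128,255,255),20): print(a,ct,plane(c,*ct,.172).round(4))
print(status.observe()["ee_pos"], status.observe()["gripper_width"])
E
```

```text
clock: 49.08
ee_pos: [0.6383, 0.037, 0.1542]
orientation: [1.0, -0.01, 0.001, -0.001]
ft_force: [2.3, 1.6, 5.8]
gripper_width: 0.158
finger_force: 30.0
clock: 49.5
ee_pos: [0.637, 0.035, 0.1527]
orientation: [1.0, -0.01, -0.001, -0.0]
ft_force: [-0.8, 0.3, 0.2]
gripper_width: 0.44
finger_force: 0.0
clock: 49.92
ee_pos: [0.6406, 0.0344, 0.2707]
orientation: [1.0, -0.01, 0.005, 0.0]
ft_force: [0.3, -0.2, 0.1]
gripper_width: 0.201
finger_force: 0.0
clock: 50.58
ee_pos: [0.4877, 0.0376, 0.3119]
orientation: [1.0, -0.011, -0.001, -0.0]
ft_force: [-0.1, -0.2, -0.6]
gripper_width: 0.005
finger_force: 0.0
99 [166.    4.7] [0.6694 0.1543 0.172 ]
231 [180.8   9.3] [0.666  0.1432 0.172 ]
835 [318.1  51. ] [0.6349 0.0367 0.172 ]
4410 [557.3 294.1] [ 0.414  -0.1973  0.172 ]
[0.4877001  0.03761499 0.31169122] 0.00412056141125821
```

View pics/w12.png

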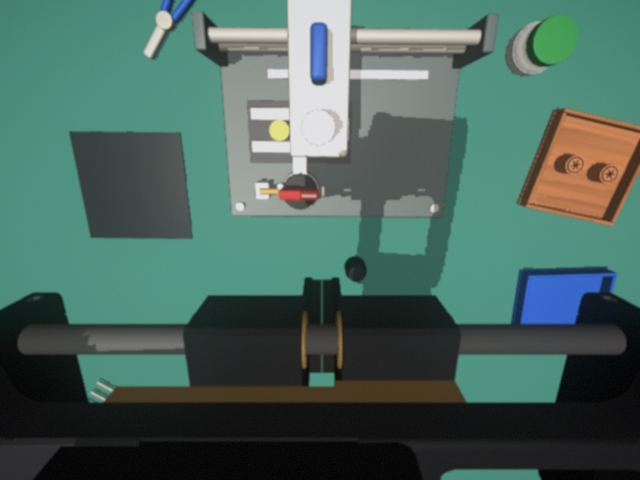

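The cap is at (321,126), the fin at (318,51), blank 1 at (279,130), and both seals are in the tray at (572,164) and (608,173).

Run:
```python
from h import *
c=get_calibration("wrist")
P=plane(c,321,126,.182); print(P, plane(c,279,130,.054)); print(go((P[0],P[1],.2),-.02), go((.577,.038,.2),-.02))
```

```text
[0.57722208 0.03549873 0.182     ] [0.57765121 0.08591139 0.054     ]
[ 1.798e-01  5.000e-04  2.228e-01 -1.000e-04  1.000e-03 -3.000e-04] [ 1.792e-01 -4.500e-03  2.228e-01 -1.000e-04  1.000e-03 -3.000e-04]
```

```bash
python3 -m creep '[[0.18,-0.002,0,0,0,0],[0.18,-0.002,0,0,0,0],[0.18,-0.002,0.05,0,0,0],[0.18,-0.002,0.12,0,0,0],[0.18,-0.002,0.19,0,0,0],[0.18,-0.002,0.223,0,0,0],[0.18,-0.002,0.223,0,0,0],[0.18,-0.002,0.223,0,0,0]]'
python3 -m creep '[[0,0,0.01,0,0,0],[0,0,0.02,0,0,0],[0,0,0.03,0,0,0],[0,0,0.04,0,0,0],[0,0,0.05,0,0,0],[0,0,0.06,0,0,0],[0,0,0.066,0,0,0],[0,0,0.066,0,0,0],[0,0,0.066,0,0,0]]'
python3 -m creep '[[0,0,0.004,0,0,0],[0,0,0.008,0,0,0],[0,0,0.008,0,0,0],[0,0,0.008,0,0,0]]'
```

```text
clock: 51.3
ee_pos: [0.5768, 0.0368, 0.1996]
orientation: [1.0, -0.01, -0.003, -0.0]
ft_force: [0.8, -1.0, 1.1]
gripper_width: 0.007
finger_force: 0.0
clock: 52.05
ee_pos: [0.5783, 0.0367, 0.1696]
orientation: [1.0, -0.01, 0.001, 0.0]
ft_force: [1.8, -0.4, 4.9]
gripper_width: 0.008
finger_force: 1.9
clock: 52.38
ee_pos: [0.5782, 0.0367, 0.1653]
orientation: [1.0, -0.01, 0.001, 0.0]
ft_force: [2.5, 0.3, 4.2]
gripper_width: 0.003
finger_force: 2.2
```

```bash
python3 -m creep '[[0,0,0.002,0,0,0],[0,0,0.004,0,0,0],[0,0,0.004,0,0,0],[0,0,0.004,0,0,0]]'
python3 -m creep '[[0,0,0.002,0,0,0],[0,0,0.004,0,0,0],[0,0,0.004,0,0,0],[0,0,0.004,0,0,0]]'
python3 -m creep '[[0,0,0.002,0,0,0],[0,0,0.004,0,0,0],[0,0,0.004,0,0,0],[0,0,0.004,0,0,0]]'
```

```text
clock: 52.72
ee_pos: [0.5781, 0.0368, 0.1633]
orientation: [1.0, -0.01, 0.001, 0.0]
ft_force: [3.8, 0.4, 4.6]
gripper_width: 0.003
finger_force: 2.3
clock: 53.05
ee_pos: [0.5782, 0.0367, 0.1623]
orientation: [1.0, -0.01, 0.001, 0.0]
ft_force: [0.8, 0.1, 9.7]
gripper_width: 0.006
finger_force: 5.1
clock: 53.38
ee_pos: [0.5783, 0.0367, 0.1621]
orientation: [1.0, -0.01, 0.001, 0.0]
ft_force: [-4.1, 0.4, 19.8]
gripper_width: 0.006
finger_force: 9.9
```

The foot rests on the blank: the cap stopped at z 0.162 and the force is rising. I hold, then lift.

```bash
python3 -m creep '[[0,0,-0.002,0,0,0],[0,0,-0.002,0,0,0],[0,0,-0.002,0,0,0],[0,0,-0.002,0,0,0],[0,0,-0.002,0,0,0],[0,0,-0.002,0,0,0],[0,0,-0.002,0,0,0],[0,0,-0.002,0,0,0],[0,0,-0.002,0,0,0],[0,0,-0.002,0,0,0],[0,0,-0.002,0,0,0],[0,0,-0.002,0,0,0]]'
python3 -m creep '[[0,0,-0.01,0,0,0],[0,0,-0.03,0,0,0],[0,0,-0.05,0,0,0],[0,0,-0.08,0,0,0],[0,0,-0.14,0,0,0],[0,0,-0.2,0,0,0],[0,0,-0.28,0,0,0],[-0.18,0,-0.3,0,0,0],[-0.18,0,-0.3,0,0,0],[-0.18,0,-0.3,0,0,0],[-0.18,0,-0.3,0,0,0],[-0.18,0,-0.3,0,0,0]]'
python3 -m creep '[[0,0,0,0,0,0],[0,0,0,0,0,0],[0,0,0,0,0,0]]'
python3 - <<'E'
from h import *
c=get_calibration("wrist"); im=camera("wrist"); cv2.imwrite("pics/w13.png",im[:,:,::-1])
for a,ct,m in blobs(im,(105,120,40),(128,255,255),20): print(a,ct,plane(c,*ct,.172).round(4))
for a,ct,m in blobs(im,(20,90,60),(34,255,255),60): print("brass",a,ct,plane(c,*ct,.054).round(4))
E
```

```text
clock: 54.38
ee_pos: [0.5783, 0.0368, 0.1622]
orientation: [1.0, -0.01, 0.001, 0.0]
ft_force: [-0.9, -0.4, 14.9]
gripper_width: 0.005
finger_force: 7.5
clock: 55.38
ee_pos: [0.4872, 0.0387, 0.3099]
orientation: [1.0, -0.01, -0.0, -0.0]
ft_force: [-0.2, -0.3, -0.8]
gripper_width: 0.007
finger_force: 0.0
clock: 55.63
ee_pos: [0.4882, 0.0386, 0.3094]
orientation: [1.0, -0.01, -0.001, -0.0]
ft_force: [-0.6, -0.3, -0.5]
gripper_width: 0.004
finger_force: 0.0
100 [166.1   4.6] [0.6693 0.1542 0.172 ]
236 [180.9   9.3] [0.6659 0.1433 0.172 ]
852 [319.3  50.9] [0.6351 0.0366 0.172 ]
4271 [558.7 294.5] [ 0.4155 -0.1958  0.172 ]
brass 339 [279.7 130.5] [0.5779 0.0858 0.054 ]
```

View pics/w13.png

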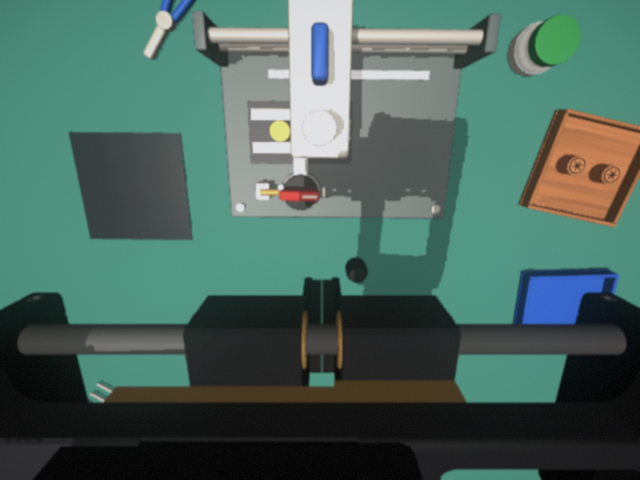

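The cap is back up at (321,126), the knob is locked, blank 1 is at (280,130), and both seals are upright in the tray. I hand in.

```bash
python3 -c "
from cell import robot
print(robot.close_job())"
```

```text
the job is handed in; nothing more can be done
None
```

I handed the job in at about 56 s on the robot clock with every step done; the hand-in returned no verdict. Both seals stand in the small wooden tray, both blanks are clamped with the knob home, the spindle check is done with the spindle back up over one blank, and nothing else was moved.

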